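# Tip a tray of spent vials into the waste hopper

## Robot

A 7-joint arm with a two-finger parallel gripper is mounted at the origin on the work surface. World frame = base frame: x ahead of the robot, y to its left, z up, the work surface at z = 0. Lengths are in m, angles in rad, forces in N, time in s.
With the tool pointing down it reaches from about 0.425 to 0.875 m from the base axis. Payload 4.7 kg.
Tool frame: the origin (TCP) lies at the very end of the fingers, on their centre line; the grasp point (between the pads) lies 19 mm behind it (grip_point_offset is the distance from the TCP to the grasp point, in m); x points along the fingers, z is the direction in which the jaws open and shut, and the axes are right-handed (so a half turn about x gives the same grasp; the last joint's range is limited). The gripper opens to 87 mm and grips with 3 to 60 N. Pads are 19 mm wide; open, the fingers measure 117 mm over their backs; the gripper's body (75 mm by 190 mm) begins 51 mm behind the grasp point.
Start: joints at [-1.26, 0.321, -0.07, 1.45, 0.023, 1.371, -0.057], TCP at [0.19, 0.622, 0.201] pointing down, gripper open.
Joint ranges: [-2.86, 2.86], [-0.3, 2.09], [-1.38, 1.24], [0.06, 2.45], [-1.56, 4.7], [0.09, 2.05], [-2.69, 2.69]. Speed limits (rad/s): [2.57, 2.57, 3.14, 3.14, 3.14, 3.14, 3.14].

## Interface

Orientations are given as a rotation vector (axis times angle).
In Python, from bench import get_state, get_image, calibration, close_job, grip_point_offset gives the robot as it stands.
- The arm moves only by the tool play_rows, never from a script. Its argument "targets" is a list of rows, each an object with "claw": the closure, from 0 (fully open) to 1 (shut); "linear": the shift along the tool's x, y, z as a fraction of full scale, a list of three; "rotation": the turn, a rotation vector about the tool's x, y, z as a fraction of full scale, a list of three. In form: [{"claw": claw, "linear": [x, y, z], "rotation": [wx, wy, wz]}, ...]. A call has 1 to 10 rows; each row shifts and turns the pose as measured when the row begins, along the tool's axes as they then stand; what a row does not reach is not made up. Full scale, the value 1, is 2.5 cm for a shift and 90 degrees for a turn. A row lasts 1/12 s, in which the tool goes at most 41.7 mm and 7.16 degrees, less where a joint would pass 70% of its speed; a pose out of reach is approached as far as the arm can. A call with a number of a shift or a turn outside -1 to 1 is refused whole. A call with a gripper value outside its range is refused whole. The fingers move at their own pace and stop on an object; "newtons" is the grip in N (left out, the last holds). Time passes only in rows, so rows that do not move let the fingers close. It gives the time, the measured TCP pose, the force and the opening at its end, in the units of the state.
- get_state(): the state, without advancing time (a new reading comes with each control period).
- get_image(name): name is "side" or "top"; returns the picture (420x560x3 uint8, blue, green, red); there is no depth.
- calibration(name): a dict with "fx", "fy", "cx", "cy" (pixels), "rvec" (rotation vector, rad) and "tvec" (3), from world to camera coordinates, as OpenCV has them. Camera axes: x right, y down, z forward; pixel columns grow to the right and rows downward; lengths in m; the calibration is good to about 2 mm. A picture is of the moment at which its call begins. calibration takes no time and is no camera call.
- close_job(): hands the job in, once; it reports no verdict.
The state is a dict: "time": time; "joint_positions": joint angles; "qd": joint speeds; "joint_torque": joint torques, N m; "position": TCP position; "tool_rot": TCP orientation; "ft_force": force on the tool from outside, world axes, zero at the start; "torque": the same for the moment, N m; "grip_width": opening from 0.0 (shut) to 1.0 (fully open).
Only numpy, scipy, OpenCV 4.12 (cv2) and the standard library are available. Lean on these libraries where they do the work, as an engineer would, in place of code of your own. Each camera call takes 0.05 s, during which the arm holds its last target. There are 200 camera calls.

## Task

Carry the blue tray of spent vials by its black top grip to the waste hopper, set it level on the hopper's shelf with its two side pins in the yellow V notches, and let go. Then take the tray by the steel bar at its tail and raise the tail, the pins turning in the notches, until all six vials have tipped into the hopper; bring the tray back down level on the shelf, pins still in the notches, and let go. Leave everything else on the bench where it stands.

Things in the scene. Friction and masses are not known exactly. Their poses are not given: they have to be found in the camera images.
- tray_grip (a point): centre of the tray's black top grip: a flat-sided block 18 mm (tray x) x 60 mm (tray y) x 16 mm high on a steel bail over the tray, taken from above with the fingers closing along tray x. 95 mm above the tray's underside, 10 mm behind its middle. Axes as the tray's: x forward to the sloping front lip, z up
- tray_pivot (a point): midway between the tray's two side pins (steel stubs, 10 mm diameter, along tray y, reaching from 60 to 80 mm either side): 55 mm in front of the tray's middle, 14 mm above its underside, so 65 mm ahead of and 81 mm below tray_grip. Axes as the tray's
- tray_bar (a point): middle of the tail bar: round steel, 10 mm diameter, 96 mm long along tray y, 174 mm behind and 16 mm above tray_pivot (30 mm above the underside); 40 mm clear between it and the rear wall, an arm at each end. Taken from above between the arms, fingers closing along tray x; it can turn in the fingers. Axes as the tray's
- hopper_pivot (a point): where tray_pivot belongs, 110 mm above the bench, midway between two upward-open V notches (60 deg, 44 mm wide at the top, 27 mm above this point) in yellow plates 66 to 78 mm to either side (6 mm side play). x points from the shelf into the fixed grey hopper, as the seated tray's x; z up. The tray's underside rests on a steel shelf 96 mm above the bench, 16 to 132 mm behind this point
- hopper_mouth (a point): middle of the hopper's open mouth, 80 mm ahead of hopper_pivot at its height. Inside: 138 mm wide, from 8 mm behind to 172 mm ahead of hopper_pivot; clear side walls end 41 mm above hopper_pivot, the far wall 90 mm above it; floor about 80 mm below
- tray: the whole loose tray: open blue box 120 mm wide, from 74 mm behind to 78 mm before its middle, walls 45 mm high, 4 mm thick, about 0.35 kg empty. The front 28 mm of the floor is a ramp rising at 30 deg, over which the vials leave when the tray is tipped by about 75 deg. Origin on the underside below the middle of its length; x to the front, z up
- vial0: spent sample vial lying down inside the tray: clear glass cylinder 22 mm diameter, 50 mm long, blue cap at its +y end, about 24 g; rolls easily; origin at its centre, y along its length
- vial1: spent sample vial lying down inside the tray: clear glass cylinder 22 mm diameter, 50 mm long, blue cap at its +y end, about 24 g; rolls easily; origin at its centre, y along its length
- vial2: spent sample vial lying down inside the tray: clear glass cylinder 22 mm diameter, 50 mm long, blue cap at its +y end, about 24 g; rolls easily; origin at its centre, y along its length
- vial3: spent sample vial lying down inside the tray: clear glass cylinder 22 mm diameter, 50 mm long, blue cap at its +y end, about 24 g; rolls easily; origin at its centre, y along its length
- vial4: spent sample vial lying down inside the tray: clear glass cylinder 22 mm diameter, 50 mm long, blue cap at its +y end, about 24 g; rolls easily; origin at its centre, y along its length
- vial5: spent sample vial lying down inside the tray: clear glass cylinder 22 mm diameter, 50 mm long, blue cap at its +y end, about 24 g; rolls easily; origin at its centre, y along its length
- spare_a: bystander: capped vial standing, 22 mm diameter, 50 mm high; origin under it
- spare_b: bystander: capped vial standing, 22 mm diameter, 50 mm high; origin under it
- bottle: bystander: white bottle with red cap, 60 mm diameter, 150 mm high; origin under it
- beaker: bystander: glass beaker, 70 mm diameter, 85 mm high; origin under it
- jar: bystander: amber jar with blue lid, 64 mm diameter, 80 mm high; origin under it
- driver: bystander: screwdriver lying on the bench; origin under its middle
Things that resemble listed ones, but are neither listed nor needed, are in the scene too. Leave any green or orange look-alike of the vial5 alone.

How it is judged:
By the outcome, as a careful person would: the job done as asked, in the order asked, and still so for the second after the job is handed in, with the robot touching nothing.
It also fails if it takes over 67 s, if anything falls off the work surface, if the arm or the gripper's body presses on something with over 40 N, if the wrist force passes 120 N, or if a joint passes its speed limit or range.

## Working session

There is one attempt and no reset: what is moved stays moved. The work goes in short steps, Python scripts to look and compute and a tool call to move; the robot and the scene stay as the last step left them, time stands still between calls to the robot, and variables do not carry over. Pictures are saved under pics/ and viewed, about 8 in all and at most 12, crops included, and the job is handed in when it is done.

Besides the shell and the picture viewer there is one more tool, called after "Emit:" by a JSON object that holds its "method" and its "body". play_rows: Moves the arm, as the interface text tells. Shift numbers are shares of 2.5 cm and turn numbers shares of 90 degrees, none past 1 either way. Its arguments: {"type":"object","properties":{"targets":{"type":"array"},"newtons":{"type":"number"}},"required":["targets"]}

```bash
mkdir -p pics; ls; cat > h.py <<'E'
import numpy as np, cv2
from bench import *
from scipy.spatial.transform import Rotation as R
def cam(n):
    c=calibration(n);K=np.array([[c['fx'],0,c['cx']],[0,c['fy'],c['cy']],[0,0,1]],float)
    return K,np.array(c['rvec'],float).ravel(),np.array(c['tvec'],float).ravel()
def ray(n,p):
    K,r,t=cam(n);M=R.from_rotvec(r).as_matrix()
    d=M.T@np.linalg.inv(K)@np.array([p[0],p[1],1.]);return -M.T@t,d/np.linalg.norm(d)
def onz(n,p,z):
    o,d=ray(n,p);return o+d*(z-o[2])/d[2]
def proj(n,P):
    K,r,t=cam(n);return cv2.projectPoints(np.array(P,float).reshape(-1,1,3),r,t,K,None)[0].reshape(-1,2)
def tri(p,q):
    o1,d1=ray('top',p);o2,d2=ray('side',q)
    s=np.linalg.lstsq(np.c_[d1,-d2],o2-o1,rcond=None)[0];a=o1+s[0]*d1;b=o2+s[1]*d2
    return (a+b)/2,np.linalg.norm(a-b)
E
python3 - <<'E'
from h import *
for n in('top','side'): cv2.imwrite(f'pics/{n}0.png',get_image(n)); print(n,ray(n,(280,210)),cam(n)[0][0,0])
s=get_state();print(s);print(R.from_rotvec(s['tool_rot']).as_matrix().round(3),grip_point_offset)
E
```

```text
pics
top (array([0.42570332, 0.01183002, 1.23731574]), array([ 0.05514818,  0.01524864, -0.99836174])) 448.66150788982105
side (array([0.43266054, 0.86455695, 0.68340356]), array([ 0.09183743, -0.82318879, -0.56029109])) 380.38863812146957
{'time': 0.1, 'joint_positions': array([-1.25987963,  0.32177957, -0.07006328,  1.45153859,  0.02259807,
        1.37081511, -0.05691522]), 'qd': array([ 6.51780704e-06, -3.28991310e-03, -1.06465402e-03, -1.76067727e-03,
        7.04841188e-04,  4.51954576e-04,  3.10561423e-04]), 'joint_torque': array([ 4.99090493e-04, -4.92570591e+01, -4.05376581e-01, -3.13398099e+01,
       -6.41848426e-02,  3.94631596e-02,  6.74104808e-05]), 'position': array([0.19001508, 0.62104806, 0.19985806]), 'tool_rot': array([-0.9889413 ,  1.33650721,  0.98708005]), 'ft_force': array([-0.37999513, -0.771112  , -0.52203198]), 'torque': array([ 0.0200443 , -0.01062398,  0.01200252]), 'grip_width': 1.0022329398821022}
[[-0.    -0.956  0.292]
 [-0.002  0.292  0.956]
 [-1.    -0.    -0.002]] 0.0187
```

View pics/top0.png

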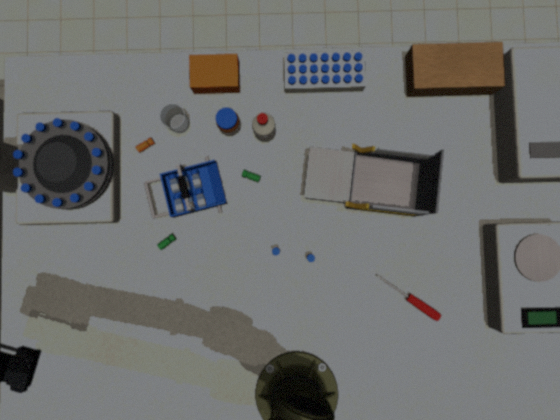

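View pics/side0.png

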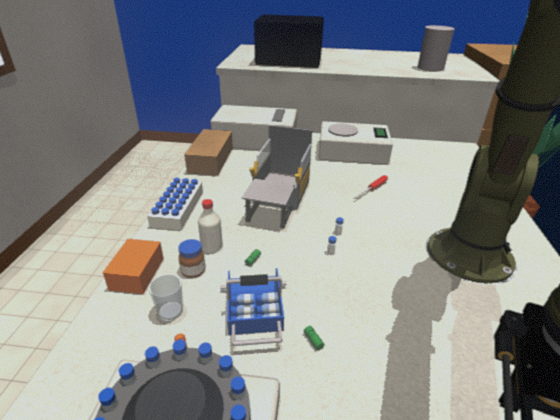

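```bash
python3 - <<'E'
from h import *
t=cv2.imread('pics/top0.png');s=cv2.imread('pics/side0.png')
a=cv2.resize(t[145:230,135:240],None,fx=7.6,fy=7,interpolation=cv2.INTER_CUBIC)
cv2.imwrite('pics/c1.png',cv2.convertScaleAbs(a,alpha=1.7))
b=cv2.resize(t[135:225,295:450],(775,450),interpolation=cv2.INTER_CUBIC)
cv2.imwrite('pics/c2.png',cv2.convertScaleAbs(b,alpha=1.7))
E
```

```text
(no output)
```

View pics/c1.png

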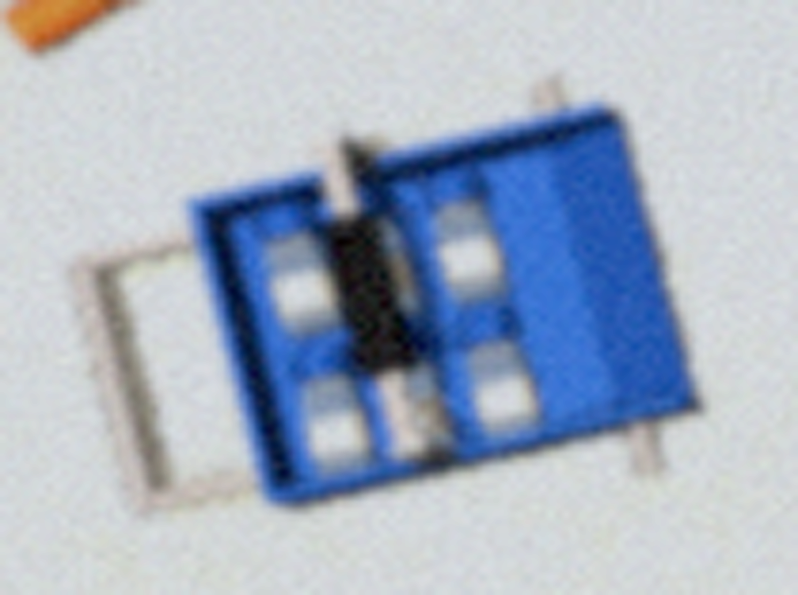

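View pics/c2.png

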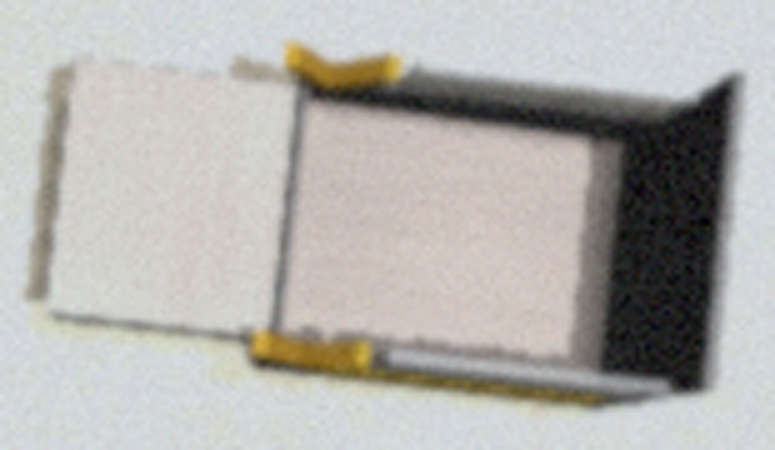

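```bash
python3 - <<'E'
from h import *
c1=lambda x,y:(135+(x+.5)/7.6-.5,145+(y+.5)/7-.5)
c2=lambda x,y:(295+(x+.5)/5-.5,135+(y+.5)/5-.5)
t=cv2.imread('pics/top0.png');s=cv2.imread('pics/side0.png')
m=(t.max(2)<38).astype(np.uint8);m2=np.zeros_like(m);m2[168:202,172:196]=m[168:202,172:196]
n,l,st,ce=cv2.connectedComponentsWithStats(m2);i=1+st[1:,4].argmax();print('grip',st[i],ce[i],onz('top',ce[i],.100))
print('grip hand',onz('top',c1(372,290),.1))
p=[onz('top',c1(548,80),.014),onz('top',c1(648,472),.014)];print('pins',p,np.linalg.norm(p[0]-p[1]),(p[0]+p[1])/2)
b=[onz('top',c1(85,265),.03),onz('top',c1(145,510),.03)];print('bar',b,np.linalg.norm(b[0]-b[1]),(b[0]+b[1])/2)
d=(p[0]+p[1])/2-(b[0]+b[1])/2;print('len',np.linalg.norm(d[:2]),'yaw',np.degrees(np.arctan2(d[1],d[0])),np.degrees(np.arctan2(*(p[0]-p[1])[1::-1]))-90)
S=[onz('top',c2(*q),.096) for q in((75,62),(300,80),(275,335),(45,315))]
print('shelf',np.array(S).round(4),[np.linalg.norm(S[k]-S[k-1]).round(4) for k in range(4)])
Y=[onz('top',c2(*q),.137) for q in((287,45),(400,60),(250,335),(372,347))];print('yel',np.array(Y).round(4))
for n,im in(('top',t),('side',s)):
  h=cv2.cvtColor(im,cv2.COLOR_BGR2HSV);y=cv2.inRange(h,(18,140,70),(30,255,255))
  N,l,st,ce=cv2.connectedComponentsWithStats(y);print(n,[(st[k],ce[k].round(1)) for k in range(1,N) if st[k,4]>15])
m=(s.max(2)<45).astype(np.uint8)[265:295,230:275];N,l,st,ce=cv2.connectedComponentsWithStats(m);i=1+st[1:,4].argmax();print('side grip',st[i]+[230,265,0,0,0],ce[i]+[230,265])
a=cv2.resize(s[120:225,240:320],(610,800)[::1],interpolation=cv2.INTER_CUBIC)
a=cv2.resize(s[120:225,235:325],(514,600),interpolation=cv2.INTER_CUBIC);cv2.imwrite('pics/c3.png',cv2.convertScaleAbs(a,alpha=1.6))
E
```

```text
grip [178 176  13  22 157] [183.2866242  186.89171975] [0.55391858 0.27398914 0.1       ]
grip hand [0.55618613 0.27338627 0.1       ]
pins [array([0.64734952, 0.22850486, 0.014     ]), array([0.49211985, 0.1948606 , 0.014     ])] 0.1588338269576194 [0.56973468 0.21168273 0.014     ]
bar [array([0.57661135, 0.39153076, 0.03      ]), array([0.48129344, 0.37084743, 0.03      ])] 0.09753616342357939 [0.52895239 0.38118909 0.03      ]
len 0.17434334365568466 yaw -76.47206625874044 -77.77094296936342
shelf [[ 0.6489 -0.0509  0.096 ]
 [ 0.6365 -0.1662  0.096 ]
 [ 0.5055 -0.1487  0.096 ]
 [ 0.5188 -0.0317  0.096 ]] [np.float64(0.1314), np.float64(0.116), np.float64(0.1321), np.float64(0.1177)]
yel [[ 0.6466 -0.154   0.137 ]
 [ 0.6376 -0.2097  0.137 ]
 [ 0.503  -0.1307  0.137 ]
 [ 0.4955 -0.1904  0.137 ]]
top [(array([353, 145,  21,   7,  74], dtype=int32), array([362.5, 148.6])), (array([346, 202,  23,   8, 108], dtype=int32), array([357.4, 205.4]))]
side [(array([251, 162,   6,  12,  28], dtype=int32), array([254.6, 167.6])), (array([295, 168,   7,  10,  32], dtype=int32), array([298.8, 172.5])), (array([541, 397,  19,  11,  41], dtype=int32), array([551.2, 402.8]))]Traceback (most recent call last):
  File "<stdin>", line 17, in <module>
ValueError: attempt to get argmax of an empty sequence
```

Emit:
{"method": "play_rows", "body": {"targets": [{"claw":0,"linear":[0,0,0],"rotation":[-0.067,0,0]},{"claw":0,"linear":[0,0,0],"rotation":[-0.067,0,0]},{"claw":0,"linear":[0,0,0],"rotation":[-0.067,0,0]},{"claw":0,"linear":[0,0,0],"rotation":[-0.067,0,0]},{"claw":0,"linear":[0,0,0],"rotation":[-0.067,0,0]},{"claw":0,"linear":[0,-0.65,-0.98],"rotation":[0,0,0]},{"claw":0,"linear":[0,-0.65,-0.98],"rotation":[0,0,0]},{"claw":0,"linear":[0,-0.65,-0.98],"rotation":[0,0,0]},{"claw":0,"linear":[0,-0.65,-0.98],"rotation":[0,0,0]},{"claw":0,"linear":[0,-0.65,-0.98],"rotation":[0,0,0]}]}}

```text
time: 0.93
position: [0.292, 0.5227, 0.1922]
tool_rot: [-1.41, 1.082, 1.413]
ft_force: [1.2, 0.4, 0.7]
grip_width: 1.002
```

```bash
cat >> h.py <<'E'
def to(P,zdeg,up=0):
    "tool-axes shift (units of 25 mm) and turn (units of 90 deg) to TCP P, tool down, jaw axis at zdeg"
    s=get_state();M=R.from_rotvec(s['tool_rot'])
    z=np.array([np.cos(np.radians(zdeg)),np.sin(np.radians(zdeg)),0]);x=np.array([0,0,-1.])
    T=R.from_matrix(np.c_[x,np.cross(z,x),z])
    print('t',round(s['time'],2),'pos',s['position'].round(4),'F',s['ft_force'].round(1),'w',round(s['grip_width'],3))
    print('lin',(M.inv().apply(np.array(P)-s['position'])/.025).round(2),'rot',((M.inv()*T).as_rotvec()/(np.pi/2)).round(3))
E
python3 -c "
from h import *
to([.555,.274,.2],103);to([.555,.274,.2],73)"
```

```text
t 0.93 pos [0.292  0.5227 0.1922] F [1.2 0.4 0.7] w 1.002
lin [ -0.32  -7.42 -12.43] rot [ 0.03  -0.005 -0.008]
t 0.93 pos [0.292  0.5227 0.1922] F [1.2 0.4 0.7] w 1.002
lin [ -0.32  -7.42 -12.43] rot [ 0.364 -0.007 -0.006]
```

Emit:
{"method": "play_rows", "body": {"targets": [{"claw":0,"linear":[-0.06,-0.6,-1.0],"rotation":[0.005,0,0]},{"claw":0,"linear":[-0.06,-0.6,-1.0],"rotation":[0.005,0,0]},{"claw":0,"linear":[-0.06,-0.6,-1.0],"rotation":[0.005,0,0]},{"claw":0,"linear":[-0.06,-0.6,-1.0],"rotation":[0.005,0,0]},{"claw":0,"linear":[-0.06,-0.6,-1.0],"rotation":[0.005,0,0]},{"claw":0,"linear":[-0.06,-0.6,-1.0],"rotation":[0,0,0]},{"claw":0,"linear":[-0.06,-0.6,-1.0],"rotation":[0,0,0]},{"claw":0,"linear":[-0.06,-0.6,-1.0],"rotation":[0,0,0]},{"claw":0,"linear":[-0.06,-0.6,-1.0],"rotation":[0,0,0]},{"claw":0,"linear":[-0.06,-0.6,-1.0],"rotation":[0,0,0]}]}}

```text
time: 1.77
position: [0.5053, 0.3027, 0.2028]
tool_rot: [-1.382, 1.114, 1.387]
ft_force: [0.5, 0.5, 0.6]
grip_width: 1.002
```

```bash
python3 -c "
from h import *
to([.555,.274,.15],103)"
```

```text
t 1.77 pos [0.5053 0.3027 0.2028] F [0.5 0.5 0.6] w 1.002
lin [ 2.1  -1.71 -1.55] rot [ 0.005 -0.008 -0.012]
```

Emit:
{"method": "play_rows", "body": {"targets": [{"claw":0,"linear":[0.3,-0.6,-0.5],"rotation":[0,-0.008,-0.01]},{"claw":0,"linear":[0.3,-0.6,-0.5],"rotation":[0,0,0]},{"claw":0,"linear":[0.3,-0.4,-0.4],"rotation":[0,0,0]},{"claw":0,"linear":[0,0,0],"rotation":[0,0,0]},{"claw":0,"linear":[0,0,0],"rotation":[0,0,0]}]}}

```text
time: 2.18
position: [0.5592, 0.2661, 0.1781]
tool_rot: [-1.372, 1.103, 1.369]
ft_force: [-0.2, 0.1, 0.0]
grip_width: 1.0
```

```bash
python3 - <<'E'
from h import *
to([.555,.274,.077],103)
s=get_image('side');cv2.imwrite('pics/side1.png',s);t=get_image('top');cv2.imwrite('pics/top1.png',t)
a=cv2.resize(s[215:355,205:305],(500,590),interpolation=cv2.INTER_CUBIC)
c=s[120:225,235:325];c=cv2.resize(c,(290,338),interpolation=cv2.INTER_CUBIC)
f=np.zeros((590,790,3),np.uint8);f[:,:500]=a;f[:338,500:]=c
cv2.imwrite('pics/c4.png',cv2.convertScaleAbs(f,alpha=1.5))
E
```

```text
t 2.18 pos [0.5592 0.2661 0.1781] F [-0.2  0.1  0. ] w 1.0
lin [4.04 0.08 0.36] rot [-0.005 -0.003 -0.002]
```

View pics/c4.png

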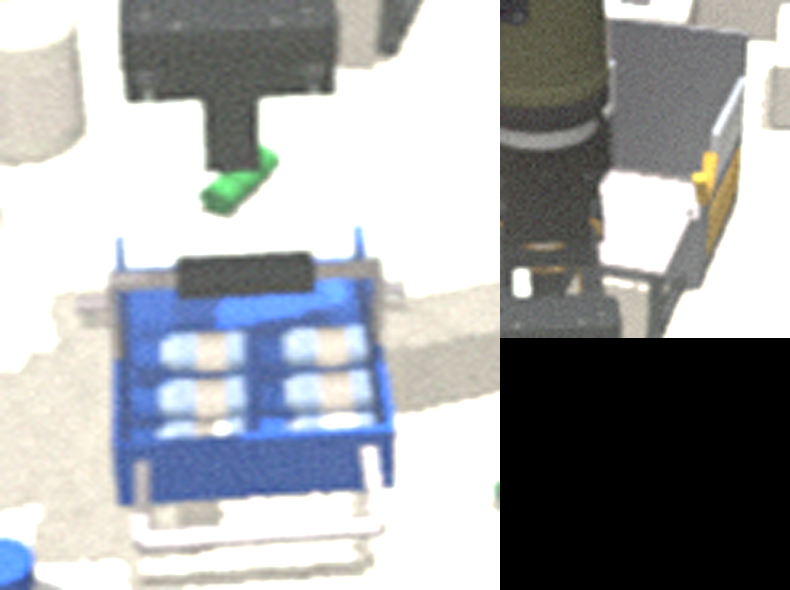

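```bash
python3 - <<'E'
from h import *
print(proj('side',[[.555,.274,.095],[.554,.274,.103]]),tri((183.3,186.9),(254.2,280.3)))
s=get_state();print(proj('side',s['position']), 'finger tip seen ~',205+232/5,215+168/4.214)
to([.555,.274,.077],103)
E
```

```text
[[252.71243885 278.95497601]
 [253.08564336 276.30570121]] (array([0.55310219, 0.2754246 , 0.09293172]), np.float64(0.0031704877188446193))
[[250.67957388 246.98531004]] finger tip seen ~ 251.4 254.8671096345515
t 2.28 pos [0.5587 0.2668 0.1783] F [-0.  -0.4  0.5] w 1.004
lin [4.05 0.07 0.33] rot [-0.004 -0.003 -0.002]
```

Emit:
{"method": "play_rows", "body": {"targets": [{"claw":0,"linear":[0,0.1,0.33],"rotation":[-0.004,-0.003,-0.002]},{"claw":0,"linear":[0.6,0,0],"rotation":[0,0,0]},{"claw":0,"linear":[0.8,0,0],"rotation":[0,0,0]},{"claw":0,"linear":[0.8,0,0],"rotation":[0,0,0]},{"claw":0,"linear":[0.8,0,0],"rotation":[0,0,0]},{"claw":0,"linear":[0.5,0,0],"rotation":[0,0,0]},{"claw":0,"linear":[0.2,0,0],"rotation":[0,0,0]},{"claw":0,"linear":[0,0,0],"rotation":[0,0,0]}]}}

```text
time: 2.95
position: [0.5466, 0.2921, 0.0887]
tool_rot: [-1.382, 1.067, 1.391]
ft_force: [-0.5, 0.8, 0.1]
grip_width: 1.003
```

```bash
python3 -c "
from h import *
to([.554,.2745,.076],103)"
```

```text
t 2.95 pos [0.5466 0.2921 0.0887] F [-0.5  0.8  0.1] w 1.003
lin [ 0.5  -0.11 -0.76] rot [0.014 0.008 0.005]
```

Emit:
{"method": "play_rows", "body": {"targets": [{"claw":0,"linear":[0.2,-0.05,-0.4],"rotation":[0.01,0.006,0.004]},{"claw":0,"linear":[0,0,0],"rotation":[0,0,0]},{"claw":0,"linear":[0,0,0],"rotation":[0,0,0]}]}}

```text
time: 3.2
position: [0.551, 0.2843, 0.0857]
tool_rot: [-1.377, 1.084, 1.379]
ft_force: [-0.1, 0.2, 0.7]
grip_width: 1.002
```

```bash
python3 -c "
from h import *
to([.554,.2745,.076],103)"
```

```text
t 3.2 pos [0.551  0.2843 0.0857] F [-0.1  0.2  0.7] w 1.002
lin [ 0.38 -0.03 -0.41] rot [0.004 0.002 0.002]
```

Emit:
{"method": "play_rows", "body": {"targets": [{"claw":0,"linear":[0.4,-0.04,-0.45],"rotation":[0.004,0.002,0.002]},{"claw":0,"linear":[0,0,0],"rotation":[0,0,0]},{"claw":0,"linear":[0,0,0],"rotation":[0,0,0]}]}}

```text
time: 3.45
position: [0.5569, 0.2725, 0.0769]
tool_rot: [-1.374, 1.09, 1.371]
ft_force: [-0.4, 0.2, 0.6]
grip_width: 1.001
```

```bash
python3 -c "
from h import *
to([.554,.2745,.076],103)"
```

```text
t 3.45 pos [0.5569 0.2725 0.0769] F [-0.4  0.2  0.6] w 1.001
lin [0.04 0.09 0.11] rot [-0.001  0.001  0.002]
```

Close at moderate force.

Emit:
{"method": "play_rows", "body": {"newtons": 30, "targets": [{"claw":0.5,"linear":[0,0.06,0.08],"rotation":[0,0,0]},{"claw":1,"linear":[0,0,0],"rotation":[0,0,0]},{"claw":1,"linear":[0,0,0],"rotation":[0,0,0]},{"claw":1,"linear":[0,0,0],"rotation":[0,0,0]},{"claw":1,"linear":[0,0,0],"rotation":[0,0,0]},{"claw":1,"linear":[0,0,0],"rotation":[0,0,0]},{"claw":1,"linear":[0,0,0],"rotation":[0,0,0]},{"claw":1,"linear":[0,0,0],"rotation":[0,0,0]}]}}

```text
time: 4.12
position: [0.5552, 0.2742, 0.0776]
tool_rot: [-1.373, 1.089, 1.37]
ft_force: [0.4, -0.6, -0.1]
grip_width: 0.476
```

```bash
python3 -c "
from h import *
to([.555,.2745,.24],103)"
```

```text
t 4.12 pos [0.5552 0.2742 0.0776] F [ 0.4 -0.6 -0.1] w 0.476
lin [-6.5  -0.03  0.03] rot [-0.001  0.001  0.003]
```

Emit:
{"method": "play_rows", "body": {"targets": [{"claw":1,"linear":[0,0,0],"rotation":[0,0,0]},{"claw":1,"linear":[0,0,0],"rotation":[0,0,0]},{"claw":1,"linear":[0,0,0],"rotation":[0,0,0]},{"claw":1,"linear":[0,0,0],"rotation":[0,0,0]},{"claw":1,"linear":[0,0,0],"rotation":[0,0,0]},{"claw":1,"linear":[0,0,0],"rotation":[0,0,0]},{"claw":1,"linear":[0,0,0],"rotation":[0,0,0]}]}}

```text
time: 4.7
position: [0.555, 0.2752, 0.0776]
tool_rot: [-1.374, 1.088, 1.371]
ft_force: [-0.4, 0.3, 0.2]
grip_width: 0.2
```

```bash
python3 -c "
from h import *
to([.555,.2745,.24],103)"
```

```text
t 4.7 pos [0.555  0.2752 0.0776] F [-0.4  0.3  0.2] w 0.2
lin [-6.5  -0.03 -0.01] rot [-0.001  0.002  0.003]
```

Emit:
{"method": "play_rows", "body": {"targets": [{"claw":1,"linear":[-0.15,0,0],"rotation":[0,0,0]},{"claw":1,"linear":[-0.3,0,0],"rotation":[0,0,0]},{"claw":1,"linear":[-0.4,0,0],"rotation":[0,0,0]},{"claw":1,"linear":[-0.5,0,0],"rotation":[0,0,0]},{"claw":1,"linear":[-0.5,0,0],"rotation":[0,0,0]},{"claw":1,"linear":[-0.5,0,0],"rotation":[0,0,0]}]}}

```text
time: 5.2
position: [0.5492, 0.2706, 0.1323]
tool_rot: [-1.372, 1.107, 1.379]
ft_force: [0.0, -0.7, -5.7]
grip_width: 0.196
```

```bash
python3 -c "
from h import *
to([.555,.2745,.24],103)"
```

```text
t 5.2 pos [0.5492 0.2706 0.1323] F [ 0.  -0.7 -5.7] w 0.196
lin [-4.31 -0.21  0.08] rot [-0.001 -0.003 -0.007]
```

Emit:
{"method": "play_rows", "body": {"targets": [{"claw":1,"linear":[-0.5,-0.03,0.02],"rotation":[0,-0.002,-0.003]},{"claw":1,"linear":[-0.5,-0.03,0.02],"rotation":[0,-0.002,-0.003]},{"claw":1,"linear":[-0.5,-0.03,0.02],"rotation":[0,-0.002,-0.003]},{"claw":1,"linear":[-0.5,-0.03,0.02],"rotation":[0,-0.002,-0.003]},{"claw":1,"linear":[-0.5,-0.03,0],"rotation":[0,0,0]},{"claw":1,"linear":[-0.5,0,0],"rotation":[0,0,0]},{"claw":1,"linear":[-0.4,0,0],"rotation":[0,0,0]},{"claw":1,"linear":[-0.3,0,0],"rotation":[0,0,0]},{"claw":1,"linear":[-0.15,0,0],"rotation":[0,0,0]},{"claw":1,"linear":[0,0,0],"rotation":[0,0,0]}]}}

```text
time: 6.03
position: [0.5531, 0.2721, 0.2425]
tool_rot: [-1.368, 1.076, 1.368]
ft_force: [-0.4, -0.4, -4.7]
grip_width: 0.198
```

```bash
python3 - <<'E'
from h import *
to([.5775,-.108,.24],82.5)
s=get_image('side');t=get_image('top')
cv2.imwrite('pics/c5.png',cv2.convertScaleAbs(cv2.resize(s[120:340,180:330],(409,600),interpolation=cv2.INTER_CUBIC),alpha=1.5))
E
```

```text
t 6.03 pos [0.5531 0.2721 0.2425] F [-0.4 -0.4 -4.7] w 0.198
lin [ -0.1    2.42 -15.04] rot [0.226 0.008 0.008]
```

View pics/c5.png

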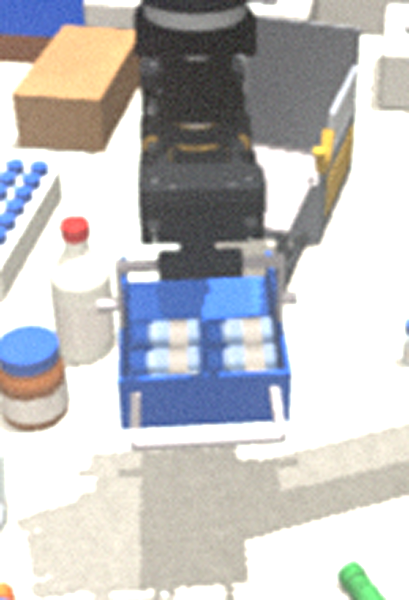

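Emit:
{"method": "play_rows", "body": {"targets": [{"claw":1,"linear":[0,0,-0.15],"rotation":[0.005,0,0]},{"claw":1,"linear":[0,0.05,-0.3],"rotation":[0.01,0,0]},{"claw":1,"linear":[0,0.06,-0.45],"rotation":[0.01,0,0]},{"claw":1,"linear":[0,0.08,-0.6],"rotation":[0.012,0,0]},{"claw":1,"linear":[0,0.08,-0.6],"rotation":[0.012,0,0]},{"claw":1,"linear":[0,0.06,-0.6],"rotation":[0.012,0,0]},{"claw":1,"linear":[0,0.06,-0.6],"rotation":[0.012,0,0]},{"claw":1,"linear":[0,0.04,-0.6],"rotation":[0.012,0,0]},{"claw":1,"linear":[0,0.02,-0.6],"rotation":[0.012,0,0]},{"claw":1,"linear":[0,0,-0.6],"rotation":[0.012,0,0]}]}}

```text
time: 6.97
position: [0.5565, 0.13, 0.2353]
tool_rot: [-1.229, 1.183, 1.237]
ft_force: [0.1, -0.1, -5.6]
grip_width: 0.197
```

```bash
python3 - <<'E'
from h import *
to([.5775,-.108,.24],82.5)
E
```

```text
t 6.97 pos [0.5565 0.13   0.2353] F [ 0.1 -0.1 -5.6] w 0.197
lin [-0.27 -0.51 -9.54] rot [0.106 0.006 0.002]
```

Emit:
{"method": "play_rows", "body": {"targets": [{"claw":1,"linear":[-0.06,0,-0.6],"rotation":[0.012,0.001,0]},{"claw":1,"linear":[-0.06,0,-0.6],"rotation":[0.012,0.001,0]},{"claw":1,"linear":[-0.06,0,-0.6],"rotation":[0.012,0.001,0]},{"claw":1,"linear":[-0.06,-0.03,-0.6],"rotation":[0.012,0.001,0]},{"claw":1,"linear":[-0.06,-0.05,-0.6],"rotation":[0.012,0.001,0]},{"claw":1,"linear":[-0.06,-0.05,-0.6],"rotation":[0.012,0,0]},{"claw":1,"linear":[-0.06,-0.08,-0.6],"rotation":[0.012,0,0]},{"claw":1,"linear":[-0.06,-0.1,-0.6],"rotation":[0.012,0,0]},{"claw":1,"linear":[-0.06,-0.1,-0.6],"rotation":[0.01,0,0]},{"claw":1,"linear":[-0.05,-0.1,-0.6],"rotation":[0.005,0,0]}]}}

```text
time: 7.8
position: [0.5605, -0.038, 0.252]
tool_rot: [-1.091, 1.276, 1.087]
ft_force: [0.4, -0.4, -5.1]
grip_width: 0.2
```

```bash
python3 - <<'E'
from h import *
to([.5775,-.108,.24],82.5)
E
```

```text
t 7.8 pos [ 0.5605 -0.038   0.252 ] F [ 0.4 -0.4 -5.1] w 0.2
lin [ 0.48 -1.12 -2.66] rot [-0.019  0.001  0.003]
```

Emit:
{"method": "play_rows", "body": {"targets": [{"claw":1,"linear":[0,-0.25,-0.5],"rotation":[-0.008,0,0]},{"claw":1,"linear":[0,-0.25,-0.4],"rotation":[-0.008,0,0]},{"claw":1,"linear":[0,-0.2,-0.3],"rotation":[-0.004,0,0]},{"claw":1,"linear":[0,-0.15,-0.2],"rotation":[0,0,0]},{"claw":1,"linear":[0,-0.1,-0.1],"rotation":[0,0,0]},{"claw":1,"linear":[0,0,0],"rotation":[0,0,0]},{"claw":1,"linear":[0,0,0],"rotation":[0,0,0]}]}}

```text
time: 8.38
position: [0.5787, -0.0915, 0.2529]
tool_rot: [-1.11, 1.269, 1.101]
ft_force: [-0.0, 0.6, -5.0]
grip_width: 0.2
```

```bash
python3 - <<'E'
from h import *
to([.5775,-.108,.24],82.5)
E
```

```text
t 8.38 pos [ 0.5787 -0.0915  0.2529] F [-0.   0.6 -5. ] w 0.2
lin [ 0.52 -0.04 -0.66] rot [-0.005 -0.001  0.003]
```

Emit:
{"method": "play_rows", "body": {"targets": [{"claw":1,"linear":[0.2,0,-0.35],"rotation":[-0.005,0,0]},{"claw":1,"linear":[0.2,0,-0.3],"rotation":[0,0,0]},{"claw":1,"linear":[0,0,0],"rotation":[0,0,0]},{"claw":1,"linear":[0,0,0],"rotation":[0,0,0]}]}}

```text
time: 8.72
position: [0.576, -0.107, 0.2414]
tool_rot: [-1.117, 1.264, 1.112]
ft_force: [0.2, 0.3, -5.9]
grip_width: 0.195
```

```bash
python3 - <<'E'
from h import *
to([.5775,-.108,.24],82.5)
s=get_image('side');t=get_image('top')
a=cv2.resize(s[110:230,220:330],(550,600),interpolation=cv2.INTER_CUBIC)
b=cv2.resize(t[130:230,300:350+50],(250,250),interpolation=cv2.INTER_CUBIC)
f=np.zeros((600,800,3),np.uint8);f[:,:550]=a;f[:250,550:]=b
cv2.imwrite('pics/c6.png',cv2.convertScaleAbs(f,alpha=1.6))
E
```

```text
t 8.72 pos [ 0.576  -0.107   0.2414] F [ 0.2  0.3 -5.9] w 0.195
lin [ 0.06 -0.07 -0.03] rot [ 0.002 -0.     0.003]
```

View pics/c6.png

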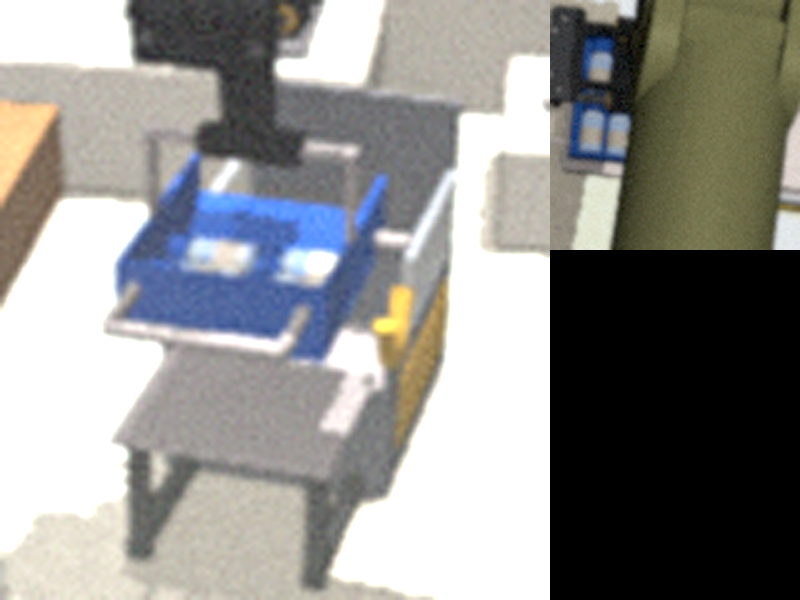

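```bash
python3 - <<'E'
from h import *
a,b=tri((362.5,148.6),(254.6,167.6)),tri((357.4,205.4),(298.8,172.5));print(a,b,(a[0]+b[0])/2)
s=get_state();T=R.from_rotvec(s['tool_rot']);M=T.as_matrix()
g=s['position']-M[:,0]*.0187;ux=-M[:,2];uz=-M[:,0];uy=np.cross(uz,ux)
pv=g+.065*ux-.081*uz;print('pivot now',pv,'pin tip exp',proj('side',pv-.08*uy),'seen 300,157.6'); 
bar=pv-.174*ux+.016*uz;print('bar ends exp',proj('side',[bar+.05*uy,bar-.05*uy]),'seen',220+110/5,110+325/5,220+290/5,110+343/5)
H=np.array([.569,-.1722,.11]);y=np.radians(-97.5);hx=np.array([np.cos(y),np.sin(y),0]);hz=np.array([0,0,1.]);hy=np.cross(hz,hx)
Q=[H-.132*hx-.014*hz+k*.066*hy for k in(1,-1)];print('shelf rear exp',proj('side',Q),'seen',220+118/5,110+440/5,220+322/5,110+475/5)
print('plate tips exp',proj('side',[H-.022*hx+.027*hz-.072*hy,H+.022*hx+.027*hz-.072*hy]),'seen',220+385/5,110+325/5,220+402/5,110+290/5)
E
```

```text
(array([ 0.63416592, -0.18195621,  0.12373679]), np.float64(0.003473919710189379)) (array([ 0.4926247 , -0.16323552,  0.12794558]), np.float64(0.0014764422866153262)) [ 0.56339531 -0.17259586  0.12584118]
pivot now [ 0.56799894 -0.17154127  0.17924046] pin tip exp [[300.59989301 157.7646178 ]] seen 300,157.6
bar ends exp [[239.56405421 174.09572796]
 [276.01349562 179.39420883]] seen 242.0 175.0 278.0 178.6
shelf rear exp [[240.14131522 196.63792618]
 [284.34164825 203.52587699]] seen 243.6 198.0 284.4 205.0
plate tips exp [[295.4717978  173.12085613]
 [298.5746902  166.56942096]] seen 297.0 175.0 300.4 168.0
```

Emit:
{"method": "play_rows", "body": {"targets": [{"claw":1,"linear":[0.2,0,0],"rotation":[0,0,0]},{"claw":1,"linear":[0.35,0,0],"rotation":[0,0,0]},{"claw":1,"linear":[0.35,0,0],"rotation":[0,0,0]},{"claw":1,"linear":[0.35,0,0],"rotation":[0,0,0]},{"claw":1,"linear":[0.2,0,0],"rotation":[0,0,0]},{"claw":1,"linear":[0,0,0],"rotation":[0,0,0]}]}}

```text
time: 9.32
position: [0.5762, -0.1051, 0.2012]
tool_rot: [-1.119, 1.262, 1.114]
ft_force: [-0.8, 0.2, -5.3]
grip_width: 0.2
```

```bash
python3 - <<'E'
from h import *
to([.576,-.108,.1736],82.5)
E
```

```text
t 9.32 pos [ 0.5762 -0.1051  0.2012] F [-0.8  0.2 -5.3] w 0.2
lin [ 1.1  -0.   -0.12] rot [0.004 0.    0.003]
```

Emit:
{"method": "play_rows", "body": {"targets": [{"claw":1,"linear":[0.2,0,-0.1],"rotation":[0.003,0,0.002]},{"claw":1,"linear":[0.25,0,0],"rotation":[0,0,0]},{"claw":1,"linear":[0.25,0,0],"rotation":[0,0,0]},{"claw":1,"linear":[0.1,0,0],"rotation":[0,0,0]},{"claw":1,"linear":[0,0,0],"rotation":[0,0,0]}]}}

```text
time: 9.73
position: [0.5758, -0.1078, 0.1784]
tool_rot: [-1.113, 1.268, 1.113]
ft_force: [0.2, 0.6, -5.0]
grip_width: 0.196
```

```bash
python3 - <<'E'
from h import *
to([.576,-.108,.1736],82.5)
E
```

```text
t 9.73 pos [ 0.5758 -0.1078  0.1784] F [ 0.2  0.6 -5. ] w 0.196
lin [ 0.19 -0.01 -0.01] rot [ 0.001  0.    -0.   ]
```

Emit:
{"method": "play_rows", "body": {"targets": [{"claw":1,"linear":[0.1,0,0],"rotation":[0,0,0]},{"claw":1,"linear":[0.1,0,0],"rotation":[0,0,0]},{"claw":1,"linear":[0,0,0],"rotation":[0,0,0]}]}}

```text
time: 9.98
position: [0.5764, -0.1075, 0.1744]
tool_rot: [-1.113, 1.266, 1.113]
ft_force: [-0.2, -0.5, -5.1]
grip_width: 0.2
```

```bash
python3 - <<'E'
from h import *
to([.576,-.108,.1736],82.5)
E
```

```text
t 9.98 pos [ 0.5764 -0.1075  0.1744] F [-0.2 -0.5 -5.1] w 0.2
lin [ 0.03  0.01 -0.02] rot [0.001 0.001 0.001]
```

Emit:
{"method": "play_rows", "body": {"targets": [{"claw":1,"linear":[0.1,0,0],"rotation":[0,0,0]},{"claw":1,"linear":[0.1,0,0],"rotation":[0,0,0]},{"claw":1,"linear":[0,0,0],"rotation":[0,0,0]}]}}

```text
time: 10.23
position: [0.577, -0.1074, 0.1749]
tool_rot: [-1.113, 1.262, 1.111]
ft_force: [-0.1, 0.7, -6.0]
grip_width: 0.199
```

```bash
python3 - <<'E'
from h import *
to([.576,-.108,.1736],82.5)
E
```

```text
t 10.23 pos [ 0.577  -0.1074  0.1749] F [-0.1  0.7 -6. ] w 0.199
lin [ 0.05  0.04 -0.03] rot [0.001 0.002 0.003]
```

Emit:
{"method": "play_rows", "body": {"targets": [{"claw":1,"linear":[0.15,0,0],"rotation":[0,0,0]},{"claw":1,"linear":[0.2,0,0],"rotation":[0,0,0]}]}}

```text
time: 10.4
position: [0.5779, -0.1073, 0.1734]
tool_rot: [-1.113, 1.258, 1.109]
ft_force: [-14.4, 3.4, 32.4]
grip_width: 0.197
```

```bash
python3 - <<'E'
from h import *
to([.576,-.108,.1736],82.5)
E
```

```text
t 10.4 pos [ 0.5779 -0.1073  0.1734] F [-14.4   3.4  32.4] w 0.197
lin [-0.01  0.07 -0.04] rot [0.001 0.004 0.005]
```

Emit:
{"method": "play_rows", "body": {"targets": [{"claw":1,"linear":[0,0,0],"rotation":[0,0,0]},{"claw":0.5,"linear":[0,0,0],"rotation":[0,0,0]},{"claw":0.5,"linear":[0,0,0],"rotation":[0,0,0]},{"claw":0.5,"linear":[0,0,0],"rotation":[0,0,0]},{"claw":0.5,"linear":[0,0,0],"rotation":[0,0,0]}]}}

```text
time: 10.82
position: [0.5811, -0.1081, 0.1768]
tool_rot: [-1.118, 1.251, 1.103]
ft_force: [-0.0, 0.3, -0.1]
grip_width: 0.417
```

```bash
python3 - <<'E'
from h import *
to([.576,-.108,.1736],82.5)
s=get_image('side');t=get_image('top')
a=cv2.resize(s[110:230,220:330],(550,600),interpolation=cv2.INTER_CUBIC)
cv2.imwrite('pics/c7.png',cv2.convertScaleAbs(a,alpha=1.6))
E
```

```text
t 10.82 pos [ 0.5811 -0.1081  0.1768] F [-0.   0.3 -0.1] w 0.417
lin [ 0.12  0.2  -0.02] rot [0.001 0.004 0.011]
```

View pics/c7.png

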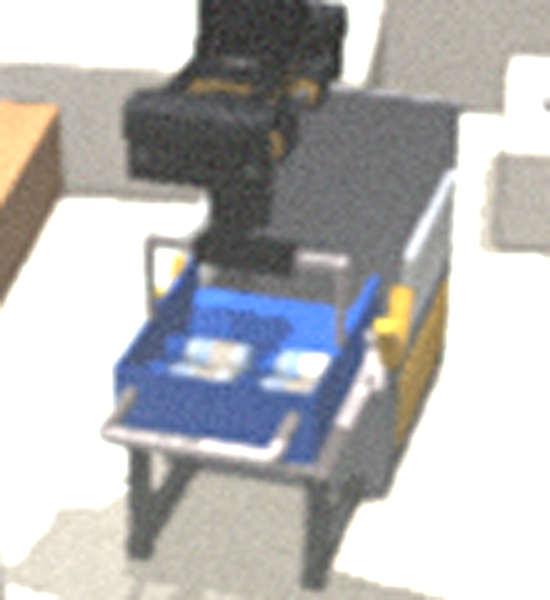

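Emit:
{"method": "play_rows", "body": {"targets": [{"claw":0.58,"linear":[-0.2,0,0],"rotation":[0,0,0]},{"claw":0.58,"linear":[-0.5,0,0],"rotation":[0,0.004,0.008]},{"claw":0.58,"linear":[-0.8,0,0],"rotation":[0,0,0]},{"claw":0.58,"linear":[-0.8,0,0],"rotation":[0,0,0]},{"claw":0.58,"linear":[-0.6,0,0],"rotation":[0,0,0]},{"claw":0.58,"linear":[-0.2,0,0.3],"rotation":[0,0,0]},{"claw":0.58,"linear":[0,0,0.6],"rotation":[0,0,0]},{"claw":0.58,"linear":[0,0,0.9],"rotation":[0,0,0]},{"claw":0.58,"linear":[0,0,0.9],"rotation":[0,0,0]},{"claw":0.58,"linear":[0,0,0.6],"rotation":[0,0,0]}]}}

```text
time: 11.75
position: [0.5907, -0.0276, 0.257]
tool_rot: [-1.109, 1.273, 1.103]
ft_force: [0.6, 0.7, -0.7]
grip_width: 0.42
```

```bash
python3 - <<'E'
from h import *
to([.591,.0005,.23],82.5)
E
```

```text
t 11.75 pos [ 0.5907 -0.0276  0.257 ] F [ 0.6  0.7 -0.7] w 0.42
lin [1.08 0.15 1.12] rot [-0.006 -0.002  0.001]
```

Emit:
{"method": "play_rows", "body": {"targets": [{"claw":0.58,"linear":[0.1,0.1,0.4],"rotation":[0,0.03,0]},{"claw":0.58,"linear":[0.2,0.05,0.4],"rotation":[-0.006,0.03,0]},{"claw":0.58,"linear":[0.2,0,0.3],"rotation":[0,0.03,0]},{"claw":0.58,"linear":[0.2,0,0],"rotation":[0,0,0]},{"claw":0.58,"linear":[0,0,0],"rotation":[0,0,0]},{"claw":0.58,"linear":[0,0,0],"rotation":[0,0,0]}]}}

```text
time: 12.25
position: [0.5903, 0.0084, 0.2352]
tool_rot: [-1.219, 1.377, 1.053]
ft_force: [-1.0, 1.0, 0.2]
grip_width: 0.418
```

```bash
cat >> h.py <<'E'
hy_=np.radians(-97.5);hx=np.array([np.cos(hy_),np.sin(hy_),0]);hz=np.array([0,0,1.])
def bar(grip,lean):
    "tool-axes shift/turn to put the grasp point at grip, tool leaning back by lean deg"
    s=get_state();M=R.from_rotvec(s['tool_rot']);a=np.radians(lean)
    x=np.sin(a)*hx-np.cos(a)*hz;z=-np.cos(a)*hx-np.sin(a)*hz;T=R.from_matrix(np.c_[x,np.cross(z,x),z])
    g=s['position']+M.apply([-.0187,0,0])
    print('t',round(s['time'],2),'grasp pt',g.round(4),'F',s['ft_force'].round(1),'w',round(s['grip_width'],3))
    P=np.array(grip)+.0187*x
    print('lin',(M.inv().apply(P-s['position'])/.025).round(2),'rot',((M.inv()*T).as_rotvec()/(np.pi/2)).round(3))
E
python3 - <<'E'
from h import *
bar([.591,.0005,.126],8)
s=get_image('side');t=get_image('top')
a=cv2.resize(s[110:230,220:330],(500,546),interpolation=cv2.INTER_CUBIC)
b=cv2.resize(t[135:225,300:370],(295,380),interpolation=cv2.INTER_CUBIC)
f=np.zeros((546,800,3),np.uint8);f[:,:500]=a;f[:380,505:]=b
cv2.imwrite('pics/c8.png',cv2.convertScaleAbs(f,alpha=1.6))
E
```

```text
t 12.25 grasp pt [0.5906 0.0111 0.2537] F [-1.   1.   0.2] w 0.418
lin [ 5.11 -0.07  0.33] rot [ 0.006 -0.004  0.   ]
```

View pics/c8.png

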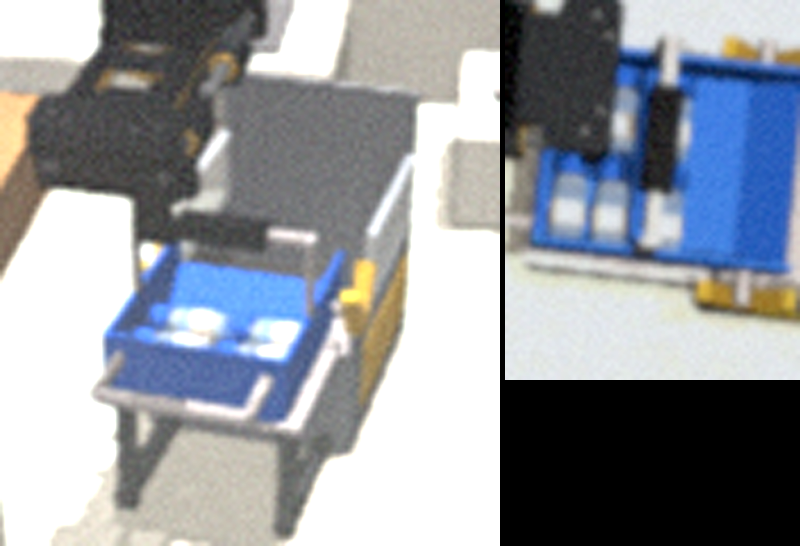

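```bash
python3 - <<'E'
from h import *
f=lambda x,y:(300+(x-505+.5)*70/295-.5,135+(y+.5)*90/380-.5)
g=onz('top',f(660,138),.197);a=onz('top',f(742,290),.11);b=onz('top',f(768,46),.11)
print(g,a,b,(a+b)/2,np.linalg.norm(a-b));d=(b-a);print(np.degrees(np.arctan2(d[1],d[0]))-90)
print('bar from pins',(a+b)/2-.174*hx,'from grip',g-.109*hx)
q=lambda x,y:(220+(x+.5)*.22-.5,110+(y+.5)*.22-.5)
print('bar ends side',onz('side',q(100,390),.126),onz('side',q(258,412),.126))
E
```

```text
[ 0.57957898 -0.10651067  0.197     ] [ 0.49985081 -0.16235846  0.11      ] [ 0.64646505 -0.18331508  0.11      ] [ 0.57315793 -0.17283677  0.11      ] 0.14810441202986882
-98.13459725479612
bar from pins [ 5.95869485e-01 -3.25364089e-04  1.10000000e-01] from grip [0.59380633 0.00155682 0.197     ]
bar ends side [ 0.63781098 -0.01010228  0.126     ] [5.39579880e-01 1.39404842e-04 1.26000000e-01]
```

Emit:
{"method": "play_rows", "body": {"targets": [{"claw":0.58,"linear":[0.3,-0.05,0.2],"rotation":[0.006,-0.004,0]},{"claw":0.58,"linear":[0.6,0,0.1],"rotation":[0,0,0]},{"claw":0.58,"linear":[0.7,0,0],"rotation":[0,0,0]},{"claw":0.58,"linear":[0.5,0,0],"rotation":[0,0,0]},{"claw":0.58,"linear":[0.2,0,0],"rotation":[0,0,0]},{"claw":0.58,"linear":[0,0,0],"rotation":[0,0,0]},{"claw":0.58,"linear":[0,0,0],"rotation":[0,0,0]}]}}

```text
time: 12.93
position: [0.5935, -0.0028, 0.1772]
tool_rot: [-1.191, 1.377, 1.03]
ft_force: [-0.1, -0.4, 0.6]
grip_width: 0.422
```

```bash
python3 - <<'E'
from h import *
bar([.592,.0,.126],8)
E
```

```text
t 12.93 grasp pt [ 5.937e-01 -3.000e-04  1.957e-01] F [-0.1 -0.4  0.6] w 0.422
lin [2.76 0.1  0.38] rot [-0.014  0.003  0.004]
```

Emit:
{"method": "play_rows", "body": {"targets": [{"claw":0.58,"linear":[0.4,0.05,0.08],"rotation":[-0.008,0.003,0.003]},{"claw":0.58,"linear":[0.6,0,0.1],"rotation":[0,0,0]},{"claw":0.58,"linear":[0.6,0,0.1],"rotation":[0,0,0]},{"claw":0.58,"linear":[0.3,0,0.05],"rotation":[0,0,0]},{"claw":0.58,"linear":[0,0,0],"rotation":[0,0,0]},{"claw":0.58,"linear":[0,0,0],"rotation":[0,0,0]}]}}

```text
time: 13.43
position: [0.5955, -0.0011, 0.1297]
tool_rot: [-1.203, 1.374, 1.038]
ft_force: [0.2, 0.4, 0.1]
grip_width: 0.42
```

```bash
python3 - <<'E'
from h import *
bar([.592,.0,.126],8)
E
```

```text
t 13.43 grasp pt [0.5957 0.0014 0.1482] F [0.2 0.4 0.1] w 0.42
lin [0.89 0.15 0.04] rot [-0.006  0.001  0.004]
```

Emit:
{"method": "play_rows", "body": {"targets": [{"claw":0.58,"linear":[0.3,0.1,0.03],"rotation":[-0.005,0,0.003]},{"claw":0.58,"linear":[0.4,0,0.03],"rotation":[0,0,0]},{"claw":0.58,"linear":[0.25,0,0],"rotation":[0,0,0]},{"claw":0.58,"linear":[0,0,0],"rotation":[0,0,0]},{"claw":0.58,"linear":[0,0,0],"rotation":[0,0,0]}]}}

```text
time: 13.85
position: [0.594, -0.0023, 0.1056]
tool_rot: [-1.208, 1.371, 1.047]
ft_force: [0.1, 0.3, 0.2]
grip_width: 0.422
```

```bash
python3 - <<'E'
from h import *
bar([.592,.0,.126],8)
E
```

```text
t 13.85 grasp pt [5.943e-01 3.000e-04 1.242e-01] F [0.1 0.3 0.2] w 0.422
lin [-0.07  0.09 -0.03] rot [-0.     0.002  0.003]
```

Emit:
{"method": "play_rows", "body": {"newtons": 12, "targets": [{"claw":1,"linear":[-0.04,0,0],"rotation":[0,0,0]},{"claw":1,"linear":[0,0,0],"rotation":[0,0,0]},{"claw":1,"linear":[0,0,0],"rotation":[0,0,0]},{"claw":1,"linear":[0,0,0],"rotation":[0,0,0]},{"claw":1,"linear":[0,0,0],"rotation":[0,0,0]},{"claw":1,"linear":[0,0,0],"rotation":[0,0,0]},{"claw":1,"linear":[0,0,0],"rotation":[0,0,0]},{"claw":1,"linear":[0,0,0],"rotation":[0,0,0]}]}}

```text
time: 14.52
position: [0.5956, -0.0021, 0.1099]
tool_rot: [-1.209, 1.368, 1.045]
ft_force: [0.5, -0.9, 0.7]
grip_width: 0.013
```

```bash
python3 - <<'E'
from h import *
bar([.592,.0,.126],8)
E
```

```text
t 14.52 grasp pt [5.958e-01 4.000e-04 1.285e-01] F [ 0.5 -0.9  0.7] w 0.013
lin [ 0.1   0.16 -0.02] rot [-0.     0.002  0.005]
```

```bash
python3 - <<'E'
from h import *
f=lambda x,y:(300+(x-505+.5)*70/295-.5,135+(y+.5)*90/380-.5)
for q in((523,150),(523,215)):print(onz('top',f(*q),.126))
s=get_image('side');t=get_image('top')
g=np.array([.5958,.0004,.1285]);print(proj('top',g),proj('side',g))
a=cv2.resize(s[165:235,220:300],(480,420),interpolation=cv2.INTER_CUBIC)
b=cv2.resize(t[150:220,285:338],(318,420),interpolation=cv2.INTER_CUBIC)
cv2.imwrite('pics/c9.png',cv2.convertScaleAbs(np.hstack([a,b]),alpha=1.7))
E
```

```text
[ 0.58507036 -0.03328081  0.126     ]
[ 0.54648885 -0.03217795  0.126     ]
[[290.2856344 166.0777158]] [[255.92832272 197.86775603]]
```

View pics/c9.png

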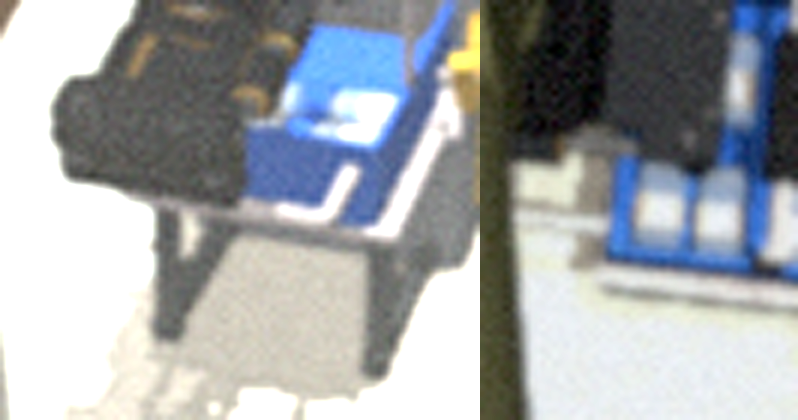

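```bash
python3 - <<'E'
from h import *
s=get_state();T=R.from_rotvec(s['tool_rot'])
for n,o in(('side',(220,165)),('top',(285,150))):
  p=proj(n,[s['position'],s['position']+T.apply([-.07,0,0])]);print(n,p,(p-o)*6+([480,0] if n=='top' else [0,0]))
piv=np.array([.570,-.1725,.11]);uy=np.cross(hz,hx)
P=[piv-.174*hx+.016*hz+k*.053*uy for k in(1,-1)]+[piv-.129*hx+.031*hz+k*.06*uy for k in(1,-1)]
for n,o in(('side',(220,165)),('top',(285,150))): print(n,((proj(n,P)-o)*6+([480,0] if n=='top' else [0,0])).round(0).tolist())
E
```

```text
side [[256.22411656 203.13823709]
 [254.89816794 183.02691287]] [[217.34469937 228.82942255]
 [209.38900766 108.16147722]]
top [[291.23335039 167.19812125]
 [287.47842703 162.65910402]] [[517.40010233 103.18872749]
 [494.87056218  75.95462411]]
side [[112.0, 185.0], [335.0, 219.0], [129.0, 107.0], [375.0, 144.0]]
top [[526.0, -21.0], [500.0, 231.0], [637.0, -33.0], [607.0, 255.0]]
```

```bash
python3 - <<'E'
from h import *
s=sum(get_image('side').astype(float) for _ in range(3))/3
g=s.mean(2).round().astype(int)
print('cols',list(range(238,286,2)))
for r in range(190,216): print(r,' '.join('%3d'%v for v in g[r,238:286:2]))
E
```

```text
cols [238, 240, 242, 244, 246, 248, 250, 252, 254, 256, 258, 260, 262, 264, 266, 268, 270, 272, 274, 276, 278, 280, 282, 284]
190  52  52  53  53  52  51  51  51  52  50  49  55  73  73  73  76  71  70  73  69  70  73  78  65
191  50  53  51  52  52  52  52  52  50  50  51  53  73  77  74  76  74  73  74  72  76  72  70  65
192  55  49  57  52  50  49  50  50  51  49  46  53  74  74  76  73  73  74  72  84 117  79  72  66
193  51  54  50  50  52  50  48  51  51  52  49  54  73  75  75  73  75  73  72 112 167  88  73  69
194  49  49  50  52  51  52  50  49  62  58  50  52  74  74  73  74  77  75  70 139 167  81  73  67
195  61  49  49  52  55  50  53  52  60  58  50  54  74  74  75  72  74  73  74 160 145  75  73  65
196 125  75  56  53  50  46  52  51  53  57  45  56  71  77  75  72  73  74  91 173 112  76  72  66
197 199 132  83  67  64  59  50  48  47  50  51  67  81  73  71  70  74  71 112 171  91  76  74  76
198 218 185 131 103  88  84  71  62  56  48  47  93 100  89  98  95  82  71 136 154  79  73  70  89
199 219 213 200 156  82  87  94  91  83  68  63 104 113 108 143 145 123 10
[... 925 characters left out ...]

209 216 215 216 210  85  63  65  63  58  95 122 120 120 121 122 120 119 122 124 121 123 107  63  67
210 215 216 219 207  81  60  61  61  65 109 120 121 122 120 123 123 119 120 119 121 121 110  68  64
211 217 218 219 181  76  63  62  61  76 117 120 119 121 119 120 120 121 121 121 120 121 107  68  63
212 217 213 205 156  79  63  61  59  90 121 120 121 121 119 120 123 120 122 120 116 118 106  65  67
213 217 181 160 144  84  63  61  58 106 123 122 120 119 119 118 119 122 123 119 120 119 104  64  64
214 215 180 148 141  81  63  60  67 115 119 118 119 120 120 119 120 118 122 119 119 120 108  69  67
215 215 208 163 142  82  65  60  85 118 119 119 118 122 119 122 122 120 120 122 122 121 109  65  65
```

```bash
python3 - <<'E'
from h import *
s=sum(get_image('side').astype(float) for _ in range(6))/6
t=sum(get_image('top').astype(float) for _ in range(3))/3
a=cv2.resize(s[180:222,232:292],(780,546),interpolation=cv2.INTER_CUBIC)
cv2.imwrite('pics/c10.png',np.clip(255*(np.clip(a,0,255)/230)**.6,0,255).astype(np.uint8))
cv2.imwrite('pics/side_c10.png',s.astype(np.uint8));cv2.imwrite('pics/top_c10.png',t.astype(np.uint8))
E
```

```text
(no output)
```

View pics/c10.png

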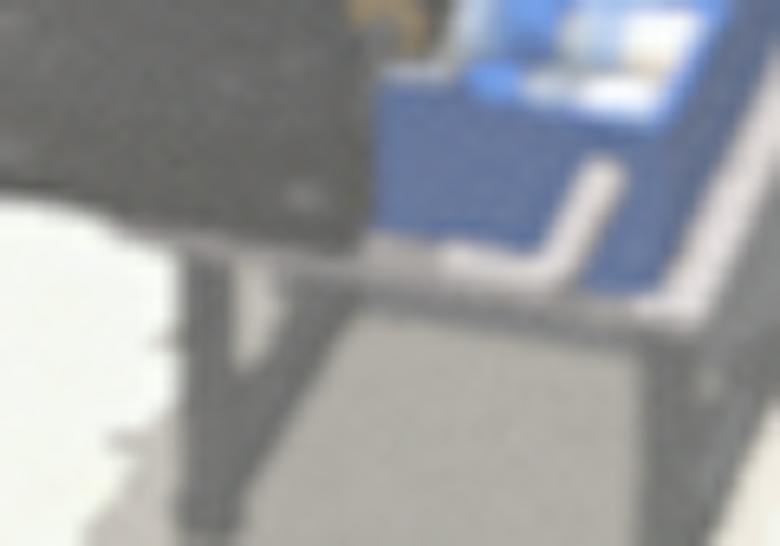

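```bash
python3 - <<'E'
from h import *
s=get_state();T=R.from_rotvec(s['tool_rot']);print(T.as_matrix().round(3),s['position'],s['grip_width'],s['joint_positions'])
Q=[[-.07,a*.0375,b*.095] for a in(1,-1) for b in(1,-1)]
for n in('side','top'): print(n,proj(n,s['position']+T.apply(Q)).round(1).tolist(),proj(n,s['position']+T.apply([[0,0,.0155],[0,.0095,.0155],[0,-.0095,.0155]])).round(1).tolist())
E
```

```text
[[-0.009 -0.991  0.13 ]
 [-0.136  0.13   0.982]
 [-0.991 -0.008 -0.136]] [ 0.5957475  -0.00214757  0.10969126] 0.0027316141924260957 [-0.43018473  0.28858458  0.35763466  1.70763382  0.03779293  1.18400317
  1.3400489 ]
side [[257.9, 208.5], [277.9, 164.8], [228.9, 203.6], [252.3, 161.2]] [[254.5, 206.7], [257.9, 207.3], [251.2, 206.2]]
top [[246.9, 174.8], [325.8, 181.8], [250.3, 144.1], [328.9, 150.2]] [[285.2, 166.7], [284.8, 170.4], [285.6, 163.0]]
```

```bash
python3 - <<'E'
from h import *
Q=[[-.07,a*.0375,b*.095] for a in(1,-1) for b in(1,)]+[[0,0,.0585],[0,.0095,.0585],[0,-.0095,.0585]]
for P,r,lab in(([.5592,.2661,.1781],[-1.372,1.103,1.369],'c4 seen body bottom 230,237.5..271,237; tip 246-256.6,255'),
  ([.576,-.107,.2414],[-1.117,1.264,1.112],'c6 seen body bottom 246.5,118 ..275.5,122;'),
  ([.5811,-.1081,.1768],[-1.118,1.251,1.103],'c7 seen body bottom 246,145..273,146'),
  ([.5903,.0084,.2352],[-1.219,1.377,1.053],'c8 seen body bottom 227.7,148..262,151.8')):
  T=R.from_rotvec(r);print(lab,proj('side',np.array(P)+T.apply(Q)).round(1).tolist())
E
```

```text
c4 seen body bottom 230,237.5..271,237; tip 246-256.6,255 [[272.4, 249.8], [229.7, 252.0], [251.5, 266.2], [256.4, 265.9], [246.6, 266.5]]
c6 seen body bottom 246.5,118 ..275.5,122; [[273.3, 134.9], [244.4, 131.4], [263.0, 152.7], [266.4, 153.1], [259.6, 152.2]]
c7 seen body bottom 246,145..273,146 [[271.5, 158.2], [243.7, 154.1], [261.4, 173.5], [264.7, 174.1], [258.1, 173.0]]
c8 seen body bottom 227.7,148..262,151.8 [[258.9, 164.9], [227.1, 160.7], [249.9, 178.0], [253.6, 178.5], [246.2, 177.4]]
```

Emit:
{"method": "play_rows", "body": {"targets": [{"claw":0.58,"linear":[0,0.1,0],"rotation":[0,0,0]},{"claw":0.58,"linear":[0,0,0],"rotation":[0,0,0]},{"claw":0.58,"linear":[0,0,0],"rotation":[0,0,0]},{"claw":0.58,"linear":[0,0,0],"rotation":[0,0,0]},{"claw":0.58,"linear":[0,0,0],"rotation":[0,0,0]},{"claw":0.58,"linear":[0,0,0],"rotation":[0,0,0]},{"claw":0.58,"linear":[0.2,0,0.02],"rotation":[0,0,0]},{"claw":0.58,"linear":[0.3,0,0.03],"rotation":[0,0,0]}]}}

```text
time: 15.88
position: [0.5924, -0.0019, 0.0949]
tool_rot: [-1.208, 1.369, 1.046]
ft_force: [0.2, -1.0, -0.5]
grip_width: 0.409
```

```bash
python3 - <<'E'
from h import *
bar([.592,.0,.101],8)
E
```

```text
t 15.88 grasp pt [0.5926 0.0007 0.1134] F [ 0.2 -1.  -0.5] w 0.409
lin [0.5  0.03 0.04] rot [-0.     0.002  0.004]
```

Emit:
{"method": "play_rows", "body": {"targets": [{"claw":0.58,"linear":[0.3,0,0.03],"rotation":[0,0,0.003]},{"claw":0.58,"linear":[0.15,0,0.02],"rotation":[0,0,0]},{"claw":0.58,"linear":[0,0,0],"rotation":[0,0,0]}]}}

```text
time: 16.13
position: [0.5907, -0.0024, 0.0797]
tool_rot: [-1.204, 1.376, 1.052]
ft_force: [-0.5, -0.9, -0.2]
grip_width: 0.42
```

```bash
python3 - <<'E'
from h import *
bar([.592,.0,.101],8)
E
```

```text
t 16.13 grasp pt [5.911e-01 2.000e-04 9.820e-02] F [-0.5 -0.9 -0.2] w 0.42
lin [-0.11 -0.04 -0.02] rot [ 0.     0.002 -0.001]
```

Emit:
{"method": "play_rows", "body": {"newtons": 12, "targets": [{"claw":1,"linear":[-0.05,0,0],"rotation":[0,0,0]},{"claw":1,"linear":[0,0,0],"rotation":[0,0,0]},{"claw":1,"linear":[0,0,0],"rotation":[0,0,0]},{"claw":1,"linear":[0,0,0],"rotation":[0,0,0]},{"claw":1,"linear":[0,0,0],"rotation":[0,0,0]},{"claw":1,"linear":[0,0,0],"rotation":[0,0,0]},{"claw":1,"linear":[0,0,0],"rotation":[0,0,0]},{"claw":1,"linear":[0,0,0],"rotation":[0,0,0]}]}}

```text
time: 16.8
position: [0.5904, -0.0048, 0.0808]
tool_rot: [-1.204, 1.379, 1.05]
ft_force: [0.0, -1.6, -0.7]
grip_width: 0.103
```

```bash
python3 - <<'E'
from h import *
bar([.592,.0,.101],8)
E
```

```text
t 16.8 grasp pt [ 0.5908 -0.0022  0.0994] F [ 0.  -1.6 -0.7] w 0.103
lin [-0.08 -0.04  0.08] rot [-0.001 -0.    -0.002]
```

```bash
cat >> h.py <<'E'
P0=np.array([.5904,-.0048,.0808]);piv0=P0+.174*hx-.016*hz
def bpos(th):
    a=np.radians(th)+np.arctan2(16,174);r=np.hypot(.174,.016);return piv0-r*np.cos(a)*hx+r*np.sin(a)*hz
def arc(ths):
    s=get_state();M=R.from_rotvec(s['tool_rot']);d=s['position']-piv0
    c=s['position']
    print('t',round(s['time'],2),'theta',round(np.degrees(np.arctan2(d[2],-d@hx))-5.25,1),'rad err mm',round(1e3*(np.hypot(d[2],d@hx)-.17473),1),'lat mm',round(1e3*(d@np.cross(hz,hx)),1),'F',s['ft_force'].round(1),'w',round(s['grip_width'],3))
    a=np.radians(8);x=np.sin(a)*hx-np.cos(a)*hz;z=-np.cos(a)*hx-np.sin(a)*hz;T=R.from_matrix(np.c_[x,np.cross(z,x),z])
    print('rot to lean 8',((M.inv()*T).as_rotvec()/(np.pi/2)).round(3))
    for th in ths:
        n=bpos(th);print(th,(M.inv().apply(n-c)/.025).round(2));c=n
E
python3 -c "
from h import *
arc([2,5,8,11,14,17,20,24,28,32,36,40])"
```

```text
t 16.8 theta 0.0 rad err mm 0.1 lat mm -0.0 F [ 0.  -1.6 -0.7] w 0.103
rot to lean 8 [-0.001 -0.    -0.002]
2 [-0.23  0.   -0.06]
5 [-0.35  0.   -0.11]
8 [-0.34  0.   -0.12]
11 [-0.34  0.   -0.14]
14 [-0.33  0.   -0.16]
17 [-0.32  0.   -0.18]
20 [-0.31  0.   -0.19]
24 [-0.4   0.   -0.28]
28 [-0.38  0.   -0.31]
32 [-0.36  0.   -0.33]
36 [-0.33  0.   -0.36]
40 [-0.31  0.   -0.38]
```

Emit:
{"method": "play_rows", "body": {"newtons": 20, "targets": [{"claw":1,"linear":[-0.23,0,-0.06],"rotation":[0,0,0]},{"claw":1,"linear":[-0.35,0,-0.11],"rotation":[0,0,0]},{"claw":1,"linear":[-0.34,0,-0.12],"rotation":[0,0,0]},{"claw":1,"linear":[-0.34,0,-0.14],"rotation":[0,0,0]},{"claw":1,"linear":[-0.33,0,-0.16],"rotation":[0,0,0]}]}}

```text
time: 17.22
position: [0.5882, -0.0153, 0.1234]
tool_rot: [-1.205, 1.383, 1.05]
ft_force: [0.3, -3.1, -3.2]
grip_width: 0.096
```

```bash
python3 -c "
from h import *
arc([14,17,20,24,28,32,36,40])"
```

```text
t 17.22 theta 14.5 rad err mm -1.2 lat mm -0.8 F [ 0.3 -3.1 -3.2] w 0.096
rot to lean 8 [-0.001 -0.002 -0.003]
14 [ 0.03 -0.03  0.07]
17 [-0.32  0.   -0.18]
20 [-0.31  0.   -0.19]
24 [-0.4   0.   -0.28]
28 [-0.38  0.   -0.31]
32 [-0.35  0.   -0.34]
36 [-0.33  0.   -0.36]
40 [-0.3   0.   -0.38]
```

Emit:
{"method": "play_rows", "body": {"targets": [{"claw":1,"linear":[-0.31,0,-0.13],"rotation":[0,0,0]},{"claw":1,"linear":[-0.31,0,-0.19],"rotation":[0,0,0]},{"claw":1,"linear":[-0.4,0,-0.28],"rotation":[0,0,0]},{"claw":1,"linear":[-0.38,0,-0.31],"rotation":[0,0,0]},{"claw":1,"linear":[-0.35,0,-0.34],"rotation":[0,0,0]}]}}

```text
time: 17.63
position: [0.5829, -0.0447, 0.176]
tool_rot: [-1.203, 1.388, 1.05]
ft_force: [0.5, -1.7, -4.2]
grip_width: 0.091
```

```bash
python3 -c "
from h import *
arc([33,36,40,44,48,52,56,60])"
```

```text
t 17.63 theta 34.6 rad err mm -1.0 lat mm -2.2 F [ 0.5 -1.7 -4.2] w 0.091
rot to lean 8 [-0.002 -0.003 -0.006]
33 [ 0.1  -0.09  0.17]
36 [-0.24  0.   -0.27]
40 [-0.3   0.   -0.38]
44 [-0.28  0.   -0.4 ]
48 [-0.25  0.   -0.42]
52 [-0.22  0.   -0.44]
56 [-0.19 -0.   -0.45]
60 [-0.15 -0.   -0.46]
```

Emit:
{"method": "play_rows", "body": {"targets": [{"claw":1,"linear":[-0.24,-0.04,-0.28],"rotation":[0,0,-0.003]},{"claw":1,"linear":[-0.28,-0.03,-0.37],"rotation":[0,0,-0.003]},{"claw":1,"linear":[-0.26,0,-0.38],"rotation":[0,0,0]},{"claw":1,"linear":[-0.23,0,-0.4],"rotation":[0,0,0]},{"claw":1,"linear":[-0.2,0,-0.4],"rotation":[0,0,0]}]}}

```text
time: 18.05
position: [0.5792, -0.0863, 0.2179]
tool_rot: [-1.208, 1.374, 1.046]
ft_force: [0.2, -0.4, -4.2]
grip_width: 0.086
```

```bash
python3 -c "
from h import *
arc([53,56,59,62,65,68,71,74])"
```

```text
t 18.05 theta 53.8 rad err mm 3.8 lat mm -0.4 F [ 0.2 -0.4 -4.2] w 0.086
rot to lean 8 [-0.001 -0.     0.002]
53 [ 0.18 -0.02  0.03]
56 [-0.14 -0.   -0.34]
59 [-0.12 -0.   -0.35]
62 [-0.1  -0.   -0.35]
65 [-0.08 -0.   -0.36]
68 [-0.07 -0.   -0.36]
71 [-0.05 -0.   -0.36]
74 [-0.03 -0.   -0.36]
```

Emit:
{"method": "play_rows", "body": {"targets": [{"claw":1,"linear":[0,0,-0.28],"rotation":[0,0,0]},{"claw":1,"linear":[-0.03,0,-0.32],"rotation":[0,0,0]},{"claw":1,"linear":[-0.05,0,-0.32],"rotation":[0,0,0]},{"claw":1,"linear":[-0.05,0,-0.3],"rotation":[0,0,0]}]}}

```text
time: 18.38
position: [0.5753, -0.1182, 0.2272]
tool_rot: [-1.208, 1.371, 1.046]
ft_force: [0.8, 0.0, -4.4]
grip_width: 0.089
```

```bash
python3 -c "
from h import *
arc([66,68,70,72,74,76,78,80,82])"
```

```text
t 18.38 theta 64.6 rad err mm -1.7 lat mm -0.1 F [ 0.8  0.  -4.4] w 0.089
rot to lean 8 [-0.001  0.001  0.003]
66 [-0.1  -0.01 -0.15]
68 [-0.04 -0.   -0.24]
70 [-0.03 -0.   -0.24]
72 [-0.02 -0.   -0.24]
74 [-0.02 -0.   -0.24]
76 [-0.01 -0.   -0.24]
78 [ 0.   -0.   -0.24]
80 [ 0.01 -0.   -0.24]
82 [ 0.02 -0.   -0.24]
```

Emit:
{"method": "play_rows", "body": {"targets": [{"claw":1,"linear":[0.12,0,0],"rotation":[0,0,0]},{"claw":1,"linear":[0.1,0,0],"rotation":[0,0,0]}]}}

```text
time: 18.55
position: [0.5759, -0.1208, 0.2231]
tool_rot: [-1.207, 1.37, 1.042]
ft_force: [-1.6, 5.5, 10.1]
grip_width: 0.083
```

```bash
python3 - <<'E'
from h import *
arc([66,70])
s=get_image('side');t=get_image('top')
cv2.imwrite('pics/side2.png',s);cv2.imwrite('pics/top2.png',t)
T=R.from_rotvec(get_state()['tool_rot']);
# predicted pins ends & blue
P=np.array([.570,-.1725,.11]);uy=np.cross(hz,hx)
print(proj('side',[P-.08*uy,P+.08*uy]),proj('top',[P-.08*uy,P+.08*uy]))
h=cv2.cvtColor(s,cv2.COLOR_BGR2HSV);m=cv2.inRange(h,(105,120,40),(125,255,255))[100:230,220:340]
N,l,st,ce=cv2.connectedComponentsWithStats(m);print([(st[k]+[220,100,0,0,0]).tolist() for k in range(1,N) if st[k,4]>10])
E
```

```text
t 18.55 theta 64.9 rad err mm -6.5 lat mm 0.7 F [-1.6  5.5 10.1] w 0.083
rot to lean 8 [-0.002  0.002  0.005]
66 [-0.28  0.03 -0.07]
70 [-0.08 -0.   -0.48]
[[298.89756728 177.84088408]
 [249.47816304 170.87327891]] [[355.86768069 206.93718512]
 [361.83726836 144.40704992]]
[[249, 138, 43, 25, 539], [275, 158, 4, 11, 15]]
```

```bash
sed -i 's/,.0808\]);piv0/,.0765]);piv0/' h.py; python3 -c "
from h import *
arc([67,70,73,76,79,82,84])"
```

```text
t 18.65 theta 65.3 rad err mm -2.3 lat mm 0.6 F [-0.8  1.5  1.4] w 0.087
rot to lean 8 [-0.002  0.001  0.005]
67 [-0.13  0.02 -0.18]
70 [-0.05 -0.   -0.36]
73 [-0.03 -0.   -0.36]
76 [-0.02 -0.   -0.37]
79 [ 0.   -0.   -0.37]
82 [ 0.02 -0.   -0.37]
84 [ 0.03 -0.   -0.24]
```

Emit:
{"method": "play_rows", "body": {"targets": [{"claw":1,"linear":[-0.08,0,-0.2],"rotation":[0,0,0.003]},{"claw":1,"linear":[-0.05,0,-0.34],"rotation":[0,0,0]},{"claw":1,"linear":[-0.03,0,-0.34],"rotation":[0,0,0]},{"claw":1,"linear":[-0.02,0,-0.34],"rotation":[0,0,0]},{"claw":1,"linear":[0,0,-0.25],"rotation":[0,0,0]}]}}

```text
time: 19.07
position: [0.5713, -0.1554, 0.232]
tool_rot: [-1.208, 1.372, 1.052]
ft_force: [0.7, 0.3, -1.0]
grip_width: 0.087
```

```bash
python3 -c "
from h import *
arc([80,82,84])"
```

```text
t 19.07 theta 77.4 rad err mm -1.8 lat mm 0.8 F [ 0.7  0.3 -1. ] w 0.087
rot to lean 8 [0.002 0.002 0.001]
80 [-0.06  0.03 -0.32]
82 [ 0.02  0.   -0.24]
84 [ 0.03  0.   -0.24]
```

Emit:
{"method": "play_rows", "body": {"targets": [{"claw":1,"linear":[-0.03,0,-0.3],"rotation":[0,0,0]},{"claw":1,"linear":[0,0,-0.3],"rotation":[0,0,0]},{"claw":1,"linear":[0.02,0,-0.2],"rotation":[0,0,0]},{"claw":1,"linear":[0,0,0],"rotation":[0,0,0]},{"claw":1,"linear":[0,0,0],"rotation":[0,0,0]},{"claw":1,"linear":[0,0,0],"rotation":[0,0,0]},{"claw":1,"linear":[0,0,0],"rotation":[0,0,0]},{"claw":1,"linear":[0,0,0],"rotation":[0,0,0]}]}}

```text
time: 19.73
position: [0.5671, -0.1804, 0.2343]
tool_rot: [-1.204, 1.375, 1.05]
ft_force: [-0.1, 0.2, -2.1]
grip_width: 0.091
```

```bash
python3 - <<'E'
from h import *
arc([82,84])
s=get_image('side');t=get_image('top')
a=cv2.resize(s[90:230,220:330],(393,500),interpolation=cv2.INTER_CUBIC)
b=cv2.resize(t[130:230,335:450],(400,348),interpolation=cv2.INTER_CUBIC)
f=np.zeros((500,795,3),np.uint8);f[:,:393]=a;f[:348,395:]=b
cv2.imwrite('pics/c11.png',cv2.convertScaleAbs(f,alpha=1.6))
E
```

```text
t 19.73 theta 85.8 rad err mm -0.9 lat mm -0.2 F [-0.1  0.2 -2.1] w 0.091
rot to lean 8 [-0.001  0.002 -0.001]
82 [-0.09 -0.01  0.45]
84 [ 0.03 -0.   -0.24]
```

View pics/c11.png

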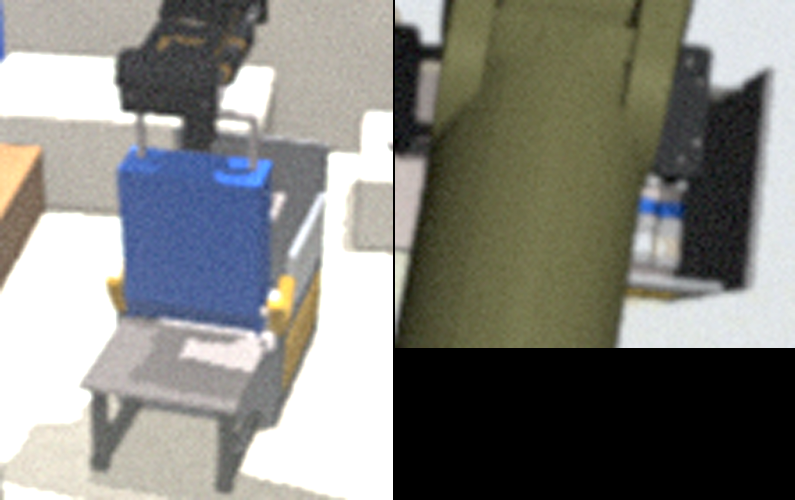

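Emit:
{"method": "play_rows", "body": {"targets": [{"claw":1,"linear":[0,0,0.15],"rotation":[0,0,0]},{"claw":1,"linear":[0,0,-0.15],"rotation":[0,0,0]},{"claw":1,"linear":[0,0,0.15],"rotation":[0,0,0]},{"claw":1,"linear":[0,0,-0.15],"rotation":[0,0,0]},{"claw":1,"linear":[0,0,0],"rotation":[0,0,0]},{"claw":1,"linear":[0,0,0],"rotation":[0,0,0]},{"claw":1,"linear":[0,0,0],"rotation":[0,0,0]},{"claw":1,"linear":[0,0,0],"rotation":[0,0,0]}]}}

```text
time: 20.5
position: [0.567, -0.1795, 0.234]
tool_rot: [-1.205, 1.375, 1.052]
ft_force: [0.1, 1.1, -2.3]
grip_width: 0.083
```

```bash
python3 - <<'E'
from h import *
arc([83,80,77,74,71,68,65,62,59])
t=get_image('top');h=cv2.cvtColor(t,cv2.COLOR_BGR2HSV);m=cv2.inRange(h,(105,120,60),(125,255,255))[140:220,395:450]
N,l,st,ce=cv2.connectedComponentsWithStats(m);print([(st[k]+[395,140,0,0,0]).tolist() for k in range(1,N) if st[k,4]>3])
E
```

```text
t 20.5 theta 85.5 rad err mm -1.2 lat mm -0.4 F [ 0.1  1.1 -2.3] w 0.083
rot to lean 8 [ 0.     0.002 -0.001]
83 [-0.09 -0.01  0.29]
80 [-0.03 -0.    0.36]
77 [-0.01 -0.    0.37]
74 [ 0.01 -0.    0.37]
71 [ 0.03 -0.    0.36]
68 [ 0.05 -0.    0.36]
65 [ 0.07 -0.    0.36]
62 [ 0.08 -0.    0.36]
59 [ 0.1  -0.    0.35]
[[405, 187, 13, 5, 45]]
```

Emit:
{"method": "play_rows", "body": {"targets": [{"claw":1,"linear":[-0.03,0,0.25],"rotation":[0,0,0]},{"claw":1,"linear":[-0.03,0,0.35],"rotation":[0,0,0]},{"claw":1,"linear":[-0.01,0,0.36],"rotation":[0,0,0]},{"claw":1,"linear":[0.02,0,0.36],"rotation":[0,0,0]},{"claw":1,"linear":[0.03,0,0.36],"rotation":[0,0,0]},{"claw":1,"linear":[0.05,0,0.36],"rotation":[0,0,0]}]}}

```text
time: 21.05
position: [0.5735, -0.1299, 0.227]
tool_rot: [-1.205, 1.381, 1.045]
ft_force: [-0.3, -1.9, -2.6]
grip_width: 0.086
```

```bash
python3 - <<'E'
from h import *
arc([66,63,60,57,54,51,48,45,42])
E
```

```text
t 21.05 theta 68.7 rad err mm -1.5 lat mm -0.4 F [-0.3 -1.9 -2.6] w 0.086
rot to lean 8 [-0.003 -0.002 -0.   ]
66 [-0.01 -0.01  0.34]
63 [0.08 0.   0.36]
60 [0.1  0.   0.35]
57 [0.11 0.   0.35]
54 [0.13 0.   0.34]
51 [0.15 0.   0.33]
48 [0.17 0.   0.33]
45 [0.18 0.   0.32]
42 [0.2  0.   0.31]
```

Emit:
{"method": "play_rows", "body": {"targets": [{"claw":1,"linear":[0.07,0,0.34],"rotation":[0,0,0]},{"claw":1,"linear":[0.11,0,0.35],"rotation":[0,0,0]},{"claw":1,"linear":[0.12,0,0.35],"rotation":[0,0,0]},{"claw":1,"linear":[0.13,0,0.35],"rotation":[0,0,0]},{"claw":1,"linear":[0.14,0,0.34],"rotation":[0,0,0]},{"claw":1,"linear":[0.16,0,0.33],"rotation":[0,0,0]}]}}

```text
time: 21.55
position: [0.5811, -0.0755, 0.1995]
tool_rot: [-1.208, 1.379, 1.046]
ft_force: [-0.9, -1.2, -2.2]
grip_width: 0.082
```

```bash
python3 - <<'E'
from h import *
arc([47,44,41,38,35,32,29,26])
E
```

```text
t 21.55 theta 48.3 rad err mm -2.0 lat mm -0.0 F [-0.9 -1.2 -2.2] w 0.082
rot to lean 8 [-0.001 -0.002  0.   ]
47 [ 0.01 -0.    0.18]
44 [0.19 0.   0.31]
41 [0.2 0.  0.3]
38 [0.22 0.   0.29]
35 [0.24 0.   0.28]
32 [0.25 0.   0.27]
29 [0.26 0.   0.25]
26 [0.28 0.   0.24]
```

Emit:
{"method": "play_rows", "body": {"targets": [{"claw":1,"linear":[0.15,0,0.3],"rotation":[0,0,0]},{"claw":1,"linear":[0.2,0,0.31],"rotation":[0,0,0]},{"claw":1,"linear":[0.21,0,0.3],"rotation":[0,0,0]},{"claw":1,"linear":[0.23,0,0.29],"rotation":[0,0,0]},{"claw":1,"linear":[0.24,0,0.27],"rotation":[0,0,0]},{"claw":1,"linear":[0.26,0,0.26],"rotation":[0,0,0]}]}}

```text
time: 22.05
position: [0.5865, -0.0339, 0.1571]
tool_rot: [-1.208, 1.381, 1.045]
ft_force: [-0.8, -1.6, -1.3]
grip_width: 0.085
```

```bash
python3 - <<'E'
from h import *
arc([25,22,19,16,13,10,7,5,3,2])
E
```

```text
t 22.05 theta 28.5 rad err mm -0.8 lat mm -0.1 F [-0.8 -1.6 -1.3] w 0.085
rot to lean 8 [-0.002 -0.003 -0.   ]
25 [ 0.3 -0.   0.3]
22 [0.29 0.   0.22]
19 [0.3 0.  0.2]
16 [0.31 0.   0.19]
13 [0.32 0.   0.17]
10 [0.33 0.   0.15]
7 [0.34 0.   0.14]
5 [0.23 0.   0.08]
3 [0.23 0.   0.07]
2 [0.12 0.   0.03]
```

Emit:
{"method": "play_rows", "body": {"targets": [{"claw":1,"linear":[0.28,0,0.24],"rotation":[0,0,0]},{"claw":1,"linear":[0.29,0,0.21],"rotation":[0,0,0]},{"claw":1,"linear":[0.3,0,0.2],"rotation":[0,0,0]},{"claw":1,"linear":[0.31,0,0.18],"rotation":[0,0,0]},{"claw":1,"linear":[0.25,0,0.13],"rotation":[0,0,0]},{"claw":1,"linear":[0.15,0,0.07],"rotation":[0,0,0]}]}}

```text
time: 22.55
position: [0.5888, -0.0113, 0.1084]
tool_rot: [-1.208, 1.382, 1.047]
ft_force: [-1.0, -1.5, -1.6]
grip_width: 0.085
```

```bash
python3 - <<'E'
from h import *
arc([8,6,4,2,1,0,-1])
E
```

```text
t 22.55 theta 10.7 rad err mm -0.7 lat mm -0.7 F [-1.  -1.5 -1.6] w 0.085
rot to lean 8 [-0.001 -0.003 -0.001]
8 [ 0.29 -0.03  0.15]
6 [ 0.23 -0.    0.09]
4 [ 0.23 -0.    0.08]
2 [ 0.23 -0.    0.07]
1 [ 0.12 -0.    0.03]
0 [ 0.12 -0.    0.03]
-1 [ 0.12 -0.    0.03]
```

Emit:
{"method": "play_rows", "body": {"targets": [{"claw":1,"linear":[0.23,0,0.1],"rotation":[0,0,0]},{"claw":1,"linear":[0.22,0,0.09],"rotation":[0,0,0]},{"claw":1,"linear":[0.2,0,0.07],"rotation":[0,0,0]},{"claw":1,"linear":[0.15,0,0.05],"rotation":[0,0,0]},{"claw":1,"linear":[0.08,0,0.02],"rotation":[0,0,0]}]}}

```text
time: 22.97
position: [0.5898, -0.0063, 0.0829]
tool_rot: [-1.208, 1.382, 1.046]
ft_force: [0.6, -1.1, -0.3]
grip_width: 0.083
```

```bash
python3 - <<'E'
from h import *
arc([2,1,0,-1])
E
```

```text
t 22.97 theta 2.1 rad err mm -0.8 lat mm -0.4 F [ 0.6 -1.1 -0.3] w 0.083
rot to lean 8 [-0.002 -0.003 -0.001]
2 [ 0.01 -0.01  0.04]
1 [ 0.12 -0.    0.03]
0 [ 0.12 -0.    0.03]
-1 [ 0.12 -0.    0.03]
```

Emit:
{"method": "play_rows", "body": {"targets": [{"claw":1,"linear":[0.12,0,0.04],"rotation":[0,0,0]},{"claw":1,"linear":[0.12,0,0.02],"rotation":[0,0,0]}]}}

```text
time: 23.13
position: [0.5906, -0.0054, 0.0767]
tool_rot: [-1.208, 1.38, 1.045]
ft_force: [0.2, -1.0, -1.0]
grip_width: 0.081
```

```bash
python3 - <<'E'
from h import *
arc([0,-1])
E
```

```text
t 23.13 theta 0.1 rad err mm -0.5 lat mm 0.3 F [ 0.2 -1.  -1. ] w 0.081
rot to lean 8 [-0.002 -0.003  0.   ]
0 [0.01 0.01 0.02]
-1 [0.12 0.   0.03]
```

Emit:
{"method": "play_rows", "body": {"targets": [{"claw":1,"linear":[0.1,0,0.02],"rotation":[0,0,0]},{"claw":1,"linear":[0.1,0,0.02],"rotation":[0,0,0]}]}}

```text
time: 23.3
position: [0.5914, -0.004, 0.0729]
tool_rot: [-1.207, 1.378, 1.045]
ft_force: [-3.8, 0.9, 8.7]
grip_width: 0.084
```

```bash
python3 - <<'E'
from h import *
arc([0,-1])
E
```

```text
t 23.3 theta -1.2 rad err mm 0.6 lat mm 0.9 F [-3.8  0.9  8.7] w 0.084
rot to lean 8 [-0.002 -0.001  0.001]
0 [-0.14  0.04 -0.06]
-1 [0.12 0.   0.03]
```

Emit:
{"method": "play_rows", "body": {"targets": [{"claw":1,"linear":[-0.03,0,0],"rotation":[0,0,0]},{"claw":0.58,"linear":[0,0,0],"rotation":[0,0,0]},{"claw":0.58,"linear":[0,0,0],"rotation":[0,0,0]},{"claw":0.58,"linear":[0,0,0],"rotation":[0,0,0]},{"claw":0.58,"linear":[0,0,0],"rotation":[0,0,0]},{"claw":0.58,"linear":[0,0,0],"rotation":[0,0,0]},{"claw":0.58,"linear":[0,0,0],"rotation":[0,0,0]}]}}

```text
time: 23.88
position: [0.5924, -0.0016, 0.0744]
tool_rot: [-1.207, 1.373, 1.046]
ft_force: [-0.5, -0.6, -0.5]
grip_width: 0.395
```

```bash
python3 - <<'E'
from h import *
arc([0])
E
```

```text
t 23.88 theta -0.8 rad err mm 3.3 lat mm 1.6 F [-0.5 -0.6 -0.5] w 0.395
rot to lean 8 [-0.001  0.001  0.002]
0 [-0.06  0.06 -0.15]
```

Emit:
{"method": "play_rows", "body": {"targets": [{"claw":0.58,"linear":[-0.2,0,-0.05],"rotation":[0,0,0]},{"claw":0.58,"linear":[-0.4,0,-0.05],"rotation":[0,0,0]},{"claw":0.58,"linear":[-0.5,0,0],"rotation":[0,0,0]},{"claw":0.58,"linear":[-0.6,0,0],"rotation":[0,0,0]},{"claw":0.58,"linear":[-0.8,0,0],"rotation":[0,0,0]},{"claw":0.58,"linear":[-0.8,0,0],"rotation":[0,0,0]},{"claw":0.58,"linear":[-0.8,0,0.3],"rotation":[0,0,0]},{"claw":0.58,"linear":[-0.5,0,0.6],"rotation":[0,0,0]},{"claw":0.58,"linear":[-0.2,0,0.9],"rotation":[0,0,0]},{"claw":0.58,"linear":[-0.1,0,0.9],"rotation":[0,0,0]}]}}

```text
time: 24.72
position: [0.6034, 0.0734, 0.2005]
tool_rot: [-1.199, 1.377, 1.033]
ft_force: [-0.1, -0.0, -0.4]
grip_width: 0.416
```

Emit:
{"method": "play_rows", "body": {"targets": [{"claw":0.58,"linear":[-0.1,0,0.9],"rotation":[0,0,0]},{"claw":0.58,"linear":[-0.1,0,0.9],"rotation":[0,0,0]},{"claw":0.58,"linear":[-0.1,0,0.9],"rotation":[0,0,0]},{"claw":0.58,"linear":[-0.1,0,0.9],"rotation":[0,0,0]},{"claw":0.58,"linear":[-0.1,0,0.6],"rotation":[0,0,0]},{"claw":0.58,"linear":[0,0,0.3],"rotation":[0,0,0]},{"claw":0.58,"linear":[0,0,0],"rotation":[0,0,0]},{"claw":0.58,"linear":[0,0,0],"rotation":[0,0,0]}]}}

```text
time: 25.38
position: [0.6218, 0.1964, 0.206]
tool_rot: [-1.203, 1.364, 1.034]
ft_force: [-0.0, -0.7, 0.2]
grip_width: 0.423
```

```bash
python3 - <<'E'
from h import *
s0=get_state();print(s0['time'],s0['position'],s0['ft_force'])
T=sum(get_image('top').astype(float) for _ in range(3))/3;S=sum(get_image('side').astype(float) for _ in range(3))/3
T=T.astype(np.uint8);S=S.astype(np.uint8);cv2.imwrite('pics/topF.png',T);cv2.imwrite('pics/sideF.png',S)
h=cv2.cvtColor(T,cv2.COLOR_BGR2HSV)
blue=cv2.inRange(h,(103,120,50),(128,255,255));yel=cv2.inRange(h,(18,140,70),(30,255,255))
N,l,st,ce=cv2.connectedComponentsWithStats(blue[130:230,290:450]);print('blue',[((st[k]+[290,130,0,0,0]).tolist(),(ce[k]+[290,130]).round(1).tolist()) for k in range(1,N) if st[k,4]>3])
c=T[140:218,296:436];hh=h[140:218,296:436]
for r in range(0,78,2):
  print(140+r,''.join('B' if 100<H<130 and Sx>110 and V>50 else 'y' if 17<H<31 and Sx>130 else '#' if V<50 else '+' if V<100 else '-' if V<135 else ' ' for H,Sx,V in hh[r]))
E
```

```text
25.3833 [0.62184156 0.19637091 0.20599217] [-0.00527948 -0.71416411  0.18926011]
blue [([306, 145, 30, 50, 1183], [319.9, 169.8]), ([334, 148, 38, 51, 1430], [352.8, 173.3]), ([397, 164, 23, 6, 91], [408.2, 166.5]), ([395, 186, 23, 7, 85], [406.0, 188.7])]
140                                                                                                                                             
142                                                                                                                                             
144                                        -+-                      -                                                                           
146          ------BBBBBBBBBBBBBBBBBB    --++-     -         yyyyy----     ------                                                               
148              --BBBBBBBBBBBBBBBBBBBBBBB+#+-  -BBBBB--   ---------------yyyyyyyy   ---                                                        
150 ---------------BBBBBBBBBBBBBBBBBBBBBBBB+-  -+BBBBBBBBBBBBBBBBBBBBBBB-----+++-y--++++++++-----------               
[... 4097 characters left out ...]
                                           -+++++++++++yyyyyyyyyyyy+++++++++++-------------------------------+++++###################+
210                                                           ---------++++++++++yyyyy+++++++++++++++++++--------------------++++++++++########+
212                                                                            ---------+++++++++y+yyyy++++++++++++++++++++++-----------++####++
214                                                                                              --------+++++++++y+yy+++++++++++++++---------  
216                                                                                                              --------++-------
```

```bash
python3 - <<'E'
from h import *
a=cv2.imread('pics/side_c10.png').astype(float).mean(2);b=cv2.imread('pics/sideF.png').astype(float).mean(2)
A=a[188:204,262:296].astype(np.float32);B=b[188:204,262:296].astype(np.float32)
print('shift tray tail px',cv2.phaseCorrelate(A-A.mean(),B-B.mean()))
A=cv2.imread('pics/side0.png').astype(int);B=cv2.imread('pics/sideF.png').astype(int)
T0=cv2.imread('pics/top0.png').astype(int);TF=cv2.imread('pics/topF.png').astype(int)
for n,(x0,y0,x1,y1) in dict(spares=(265,238,322,268),driver=(370,268,446,325),bottle=(245,105,280,142),jar=(212,103,242,136),beaker=(155,100,192,136),green1=(238,166,265,186),orange=(130,134,160,155),green2=(153,230,180,252)).items():
  print(n,np.abs(T0-TF)[y0:y1,x0:x1].mean().round(1))
print(get_state()['time'])
E
```

```text
shift tray tail px ((-0.1354434274095233, 0.32640449191130116), 0.9371355329122808)
spares 26.7
driver 26.2
bottle 23.7
jar 25.5
beaker 67.6
green1 23.0
orange 55.5
green2 46.8
25.6833
```

```bash
python3 - <<'E'
from h import *
for n in('side','top'):
  a=cv2.imread(f'pics/{n}0.png').astype(np.float32).mean(2);b=cv2.imread(f'pics/{n}F.png').astype(np.float32).mean(2)
  bx=dict(spares=(265,238,322,268),driver=(370,268,446,325),bottle=(245,105,280,142),jar=(212,103,242,136),green1=(238,166,265,186)) if n=='top' else dict(spares=(322,212,350,258),driver=(350,170,392,202),beaker=(148,272,186,325),jar=(175,238,208,278),green2=(300,320,328,352))
  for k,(x0,y0,x1,y1) in bx.items():
    A=a[y0:y1,x0:x1];B=b[y0:y1,x0:x1];s,r=cv2.phaseCorrelate(A/A.std()-(A/A.std()).mean(),B/B.std()-(B/B.std()).mean());print(n,k,np.round(s,2),round(r,2))
close_job()
E
```

```text
side spares [0.   0.06] 0.94
side driver [ 0.45 -0.  ] 0.9
side beaker [-0.41  0.25] 0.58
side jar [-0.01 -0.24] 0.69
side green2 [-0.13 -0.09] 0.9
top spares [0.09 0.12] 0.96
top driver [ 0.13 -0.03] 1.03
top bottle [0.03 0.04] 0.93
top jar [-0.41 -0.15] 0.59
top green1 [ 0.67 -0.09] 0.84
the job is handed in; nothing more can be done
```

The job is done and handed in at about 25.7 s. I carried the tray to the hopper by its black grip, seated it on the shelf with the pins in the notches, and let go. I then raised it by the tail bar to about 85° and held it there with a small shake. After that I lowered it level, released it and backed the gripper off.

**Last checks**
- The final top picture shows six vials in the hopper and none in the tray.
- The pin gap in the near notch looked right in that picture. I did not check the far notch as clearly.
- The tail and grip sit within about 0.3 to 1 px of where they were when first seated, so the tray is level to about 2°.
- Eight things were checked by image shift: the spares, driver, bottle, beaker, jar and the two green vials. All came out within 0.7 px of the start. The beaker and jar matches were weak (about 0.6). The orange look-alike vial was not checked this way.

**What went wrong or disagreed**
- **Missed grasp:** the first try at the tail bar closed on nothing. The pictures showed the fingertips about 20 mm or more higher than the reported tool position. I went about 30 mm lower and the second try held.
- **Bar slip:** during the tip, the bar appears to have slipped about 4 mm in the fingers. The pins may have been a few mm clear of the notch bottoms between about 50° and 65°. I pressed the tray down until contact showed in the force reading, and the pins looked seated at the top of the tip.
- **Forces:** the highest wrist force I read was about 36 N, when first seating the tray on the shelf.

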